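Fill the feed jar through the funnel

ROBOT

A 7-joint arm with a two-finger parallel gripper is mounted at the origin on the work surface. World frame = base frame: x ahead of the robot, y to its left, z up, the work surface at z = 0. Lengths are in mm, angles in rad, forces in N, time in s.
With the tool pointing down it reaches from about 400 to 875 mm from the base axis. Payload 4.4 kg.
Tool frame: the origin (TCP) lies between the finger pads; the fingertips stand 17 mm ahead of it and the grasp point (between the pads) lies 2 mm behind it; z points along the fingers, y is the line along which they close (so a half turn about z gives the same grasp; the last joint's range is limited). The gripper opens to 85 mm and grips with 20 to 120 N. Pads are 22 mm wide; open, the fingers measure 114 mm over their backs; the gripper's body (76 mm by 85 mm) begins 54 mm behind the grasp point. The pads swing forward as they close: fully open they stand 13 mm farther back than shut.
Start: joints at [1.257, 0.628, 0.038, 1.517, -0.027, 0.996, -0.02], TCP at [159.453, -630.153, 248.313] pointing down, gripper open.
Joint ranges: [-3.06, 3.06], [-0.37, 2.12], [-1.25, 1.32], [0.18, 2.47], [-1.1, 4.24], [0.23, 1.98], [-2.94, 2.94]. Speed limits (rad/s): [2.57, 2.57, 3.14, 3.14, 3.14, 3.14, 3.14].

INTERFACE

Orientations are given as [roll, pitch, yaw] about the fixed x, y, z axes, in that order (R = Rz(yaw) Ry(pitch) Rx(roll)).
In Python, from cell import sensors, get_image, ctrl gives the robot as it stands.
- The arm moves only by the tool send_rows, never from a script. Its argument "series" is a list of rows, each a list of 3 entries, a list of its own where there are three numbers: the finger opening in mm, from 0 to 85.4, then the shift along the world's x, y, z in units of 60 mm (1.0 is 60 mm), then the turn, a rotation vector about the world's x, y, z in units of 5 degrees (1.0 is 5 degrees). A call has 1 to 8 rows; each row shifts and turns the commanded pose from where the row before left it; what a row does not reach is not made up. A row lasts 1/8 s, in which the tool goes at most 62.5 mm and 10.7 degrees, less where a joint would pass 70% of its speed; a pose out of reach is approached as far as the arm can. A call is refused whole if a number of a shift passes 1 or a number of a turn 1, either way. A call with a gripper value outside its range is refused whole. The fingers move at their own pace and stop on an object; the grip force is fixed at half the most. Time passes only in rows, so rows that do not move let the fingers close. It gives the time, the measured TCP pose, the force, the opening and the grip force at its end, in the units of the state.
- sensors.read_state(): the state, without advancing time (a new reading comes with each control period).
- get_image(name): name is "scene" or "top" or "wrist"; returns a dict with "img" (420x560x3 uint8, red, green, blue), "depth" (420x560 float32, mm along the optical axis (not along the pixel's ray), 0 where there is no reading), "vfov" (degrees; the focal length in pixels is half the picture's height over the tangent of half this angle, whatever the lens; pixels are square), "cx", "cy" (the principal point, pixels), "world_to_cam" (4x4, takes a point from world to camera coordinates). Camera axes: x right, y down, z forward; pixel columns grow to the right and rows downward; lengths in mm; the calibration is good to about 2 mm. The wrist camera is an equidistant fisheye: a pixel r from the principal point sees the ray r / f radians off the axis. A picture is of the moment at which its call begins.
- ctrl.finish_job(): hands the job in; it is judged then, once.
The state is a dict: "clock": time; "qpos": joint angles; "qd": joint speeds; "tau": joint torques, N m; "eef_pos": TCP position; "tool_rot": TCP orientation; "force": force on the tool from outside, world axes, zero at the start; "torque": the same for the moment, N m; "width": finger opening in mm; "gripper_force": force on a finger pad.
Only numpy, scipy, OpenCV 4.12 (cv2) and the standard library are available. Lean on these libraries where they do the work, as an engineer would, in place of code of your own. Each camera call takes 0.05 s, during which the arm holds its last target. There are 200 camera calls.

TASK

Set the blue funnel in the mouth of the open glass jar and pour the whole scoop of rodent blocks through it, so that all seven are in the jar. Then lay the empty scoop back on the rubber mat, take the funnel out and stand it upright on its spout on the mat as well, and put the wooden lid fully on the jar. Leave the jar standing on the scale, and do not disturb the stack of cups or the tongs.

Things in the scene. Friction and masses are not known exactly. Their poses are not given: they have to be found in the camera images.
- scoop: Aluminium feed scoop, 0.18 kg, level on the mat with the 7 blocks in it. Origin: centre of the bowl's flat underside; x out of the mouth, z up. Floor x -50 to 46 mm, 86 mm wide, 4 mm thick; side walls 44 mm high, back wall 50 mm high at x = -48; from x = 45 the floor rises 14 degrees to the open lip, mouth 67 mm wide inside. Handle: straight bar to the rear, x -50 to -156.
- scoop_grip (a point): Good grip point on the scoop's handle, at x = -86, y = 0, z = 42 mm in the scoop's frame (same axes). The handle is a level flat-sided bar 18 mm wide (y) and 22 mm high (z 31 to 53).
- scoop_lip (a point): Middle of the scoop's pouring lip: x = 85, y = 0, z = 14 mm in the scoop's frame. The blocks stay in while the scoop is level and have all slid out over the lip when the mouth is dipped 60 to 75 degrees.
- funnel: Blue plastic wide-mouth jar funnel, 0.12 kg, starts upright on its spout on the mat. Origin: centre of the spout's lower end; z up. Spout 53 mm outside, 47 mm inside diameter, 22 mm long; then a 50 degree cone to the 136 mm rim at z = 76; wall 3 mm. Set in the jar, the cone rests on the jar's rim with the origin about 82 mm above the jar's underside.
- funnel_grip (a point): Middle of the funnel's one flat grip, which sticks straight out from the rim towards the funnel's -x: at x = -95, y = 0, z = 65.5 mm in the funnel's frame (same axes). The grip is 16 mm wide (y), 20 mm high (z 55 to 76), from x = -66 to -118.
- jar: Straight clear glass jar standing open and empty on the scale, loose, about 0.45 kg. 72 mm outside, 64 mm inside diameter, 110 mm high, 6 mm bottom; a thin red band round it just below the rim. Origin: centre of its underside; z up.
- jar_mouth (a point): Centre of the jar's mouth, level with its rim (110 mm above its underside).
- lid: Round wooden jar lid, 0.09 kg, standing on its plug on the mat, on the near side of the scale. Origin: centre of the plug's underside; z up. Plug 54 mm diameter, 14 mm deep (goes inside the jar), disc 78 mm diameter from z = 14 to 24 (rests on the rim), knob 24 mm diameter from z = 24 to 50. Fully on, the origin is 96 mm above the jar's underside.
- lid_knob (a point): Middle of the lid's knob, on its axis, 38 mm above the lid's origin.
- mat: Dark slate-grey rubber mat on the table, fixed, 400 mm (x) x 760 mm (y) x 3 mm, under the scale and everything else named here. Origin: centre of its underside.
- scale_pan (a point): Centre of the fixed low white scale's steel pan, on its top (15 mm above the mat); the pan is 150 mm (x) x 170 mm (y), axes as the scale's. The scale's display is on the -x side.
- cups: Bystander: stack of three nested white deli cups, 76 mm diameter, 91 mm high; origin under its centre.
- tongs: Bystander: steel feeding tongs lying across the far side of the mat, 270 mm long (along its own x), 30 mm wide, 10 mm high; origin under the middle.
- block0: Tan rodent-feed block: a rounded pellet 20 mm in diameter and 32 mm long (along its own x), 10 g. Origin: its middle. Starts in the scoop.
- block1: Tan rodent-feed block: a rounded pellet 20 mm in diameter and 32 mm long (along its own x), 10 g. Origin: its middle. Starts in the scoop.
- block2: Tan rodent-feed block: a rounded pellet 20 mm in diameter and 32 mm long (along its own x), 10 g. Origin: its middle. Starts in the scoop.
- block3: Tan rodent-feed block: a rounded pellet 20 mm in diameter and 32 mm long (along its own x), 10 g. Origin: its middle. Starts in the scoop.
- block4: Tan rodent-feed block: a rounded pellet 20 mm in diameter and 32 mm long (along its own x), 10 g. Origin: its middle. Starts in the scoop.
- block5: Tan rodent-feed block: a rounded pellet 20 mm in diameter and 32 mm long (along its own x), 10 g. Origin: its middle. Starts in the scoop.
- block6: Tan rodent-feed block: a rounded pellet 20 mm in diameter and 32 mm long (along its own x), 10 g. Origin: its middle. Starts in the scoop.
Mind the look-alikes: they are no part of the job. What is shaped like the jar but pink is not meant. What is shaped like the block3 but red is not meant.

How it is judged (in metres and radians):
On the way, in this order (a step that is already met when the one before it is completed fails the run):
1. the funnel sits upright in the jar's mouth (horizontal distance between funnel and jar_mouth below 0.012 m and z of funnel in the frame of jar between 0.07 and 0.09 m and angle between funnel's own z axis and vertical below 0.15 rad), for 0.2 s.
2. all seven blocks are in the jar while the funnel still sits in its mouth (z of block0 in the frame of jar between 0 and 0.095 m and horizontal distance between each of block0, block1, block2, block3, block4, block5, block6 and jar_mouth below 0.032 m and z of block1 in the frame of jar between 0 and 0.095 m and z of block2 in the frame of jar between 0 and 0.095 m and z of block3 in the frame of jar between 0 and 0.095 m and z of block4 in the frame of jar between 0 and 0.095 m and z of block5 in the frame of jar between 0 and 0.095 m and z of block6 in the frame of jar between 0 and 0.095 m and horizontal distance between funnel and jar_mouth below 0.012 m and z of funnel in the frame of jar between 0.07 and 0.09 m), for 0.2 s.
At the end, for the whole second after the job is handed in: All 7 blocks in the jar; jar upright (3 deg), its centre 10 mm inside the pan's edge; lid fully on (plug's underside 92 to 100 mm above the jar's, within 8 mm and 3.4 deg); scoop level and funnel upright on its spout (5.7 deg), down on the mat, origins within its edges; all at rest (z of block0 in the frame of jar between 0 and 0.095 m and horizontal distance between each of block0, block1, block2, block3, block4, block5, block6 and jar_mouth below 0.032 m and z of block1 in the frame of jar between 0 and 0.095 m and z of block2 in the frame of jar between 0 and 0.095 m and z of block3 in the frame of jar between 0 and 0.095 m and z of block4 in the frame of jar between 0 and 0.095 m and z of block5 in the frame of jar between 0 and 0.095 m and z of block6 in the frame of jar between 0 and 0.095 m and angle between jar's own z axis and vertical below 0.05 rad and z of jar in the frame of scale_pan between -0.006 and 0.006 m and x of jar in the frame of scale_pan between -0.065 and 0.065 m and y of jar in the frame of scale_pan between -0.075 and 0.075 m and horizontal distance between lid and jar_mouth below 0.008 m and z of lid in the frame of jar between 0.092 and 0.1 m and angle between lid's own z axis and vertical below 0.06 rad and x of scoop in the frame of mat between -0.2 and 0.2 m and y of scoop in the frame of mat between -0.38 and 0.38 m and z of each of scoop, funnel in the frame of mat below 0.012 m and angle between each of scoop, funnel's own z axis and vertical below 0.1 rad and x of funnel in the frame of mat between -0.2 and 0.2 m and y of funnel in the frame of mat between -0.38 and 0.38 m and linear speed of each of jar, lid, funnel, scoop below 0.02 m/s); the robot touches nothing.
It fails at once if the stack of cups is moved more than 30 mm (distance of cups from where it was at the start of the episode above 0.03 m).
It fails at once if the pair of tongs is moved more than 30 mm (distance of tongs from where it was at the start of the episode above 0.03 m).
It also fails if it takes over 72 s, if anything falls off the work surface, if the arm or the gripper's body presses on something with over 40 N, if the wrist force passes 120 N, or if a joint passes its speed limit or range.

## Working session

There is one attempt and no reset: what is moved stays moved. The work goes in short steps, Python scripts to look and compute and a tool call to move; the robot and the scene stay as the last step left them, time stands still between calls to the robot, and variables do not carry over. Pictures are saved under pics/ and viewed, at most 10 in all, crops included, and the job is handed in when it is done.

Besides the shell and the picture viewer there is one more tool, called as name(argument=value, ...) on one line, values as JSON. send_rows: Moves the arm, as the interface text tells. Its arguments: {"type":"object","properties":{"series":{"type":"array"}},"required":["series"]}

```bash
mkdir -p pics; ls; cat > h.py <<'E'
import numpy as np, cv2
from cell import sensors, get_image, ctrl
def f_of(d): return d["img"].shape[0]/2/np.tan(np.radians(d["vfov"])/2)
def pts(d):
    # world points per pixel from depth (pinhole cams)
    f=f_of(d); h,w=d["depth"].shape; v,u=np.mgrid[:h,:w]; z=d["depth"].astype(float)
    P=np.stack([(u-d["cx"])/f*z,(v-d["cy"])/f*z,z,np.ones_like(z)],-1)
    return (P@np.linalg.inv(d["world_to_cam"]).T)[...,:3]
def ray(d,u,v,fish=False):
    f=f_of(d); x,y=(u-d["cx"])/f,(v-d["cy"])/f
    if fish:
        r=np.hypot(x,y); s=np.sin(r)/r if r>1e-9 else 1; c=np.array([x*s,y*s,np.cos(r)])
    else: c=np.array([x,y,1])
    T=np.linalg.inv(d["world_to_cam"]); return T[:3,3],T[:3,:3]@c
def onplane(d,u,v,z,fish=False):
    o,r=ray(d,u,v,fish); return o+r*(z-o[2])/r[2]
def proj(d,p):
    c=d["world_to_cam"]@np.append(p,1); f=f_of(d); return np.array([c[0]/c[2]*f+d["cx"],c[1]/c[2]*f+d["cy"]])
def save(d,n): cv2.imwrite("pics/"+n,cv2.cvtColor(d["img"],cv2.COLOR_RGB2BGR))
E
python3 - <<'E'
from h import *
import pickle
D={n:get_image(n) for n in("scene","top","wrist")}
pickle.dump(D,open("d0.pkl","wb"))
for n in D: save(D[n],n+"0.png"); print(n,D[n]["vfov"],np.linalg.inv(D[n]["world_to_cam"])[:3].round(2).tolist())
s=sensors.read_state(); print(s)
E
```

```text
pics
scene 42.83034928696489 [[-0.42, 0.72, -0.55, 1083.0], [0.91, 0.33, -0.26, 249.28], [-0.0, -0.61, -0.79, 865.79]]
top 44.99053993197112 [[0.03, -0.98, 0.2, 363.74], [-1.0, -0.03, 0.0, 11.51], [0.0, -0.2, -0.98, 1156.91]]
wrist 65.70646984690485 [[0.25, -0.92, -0.32, 240.91], [-0.97, -0.23, -0.08, -609.17], [-0.0, 0.33, -0.95, 372.54]]
{'clock': 0.15, 'qpos': array([ 1.25719904,  0.62915399,  0.03845069,  1.51811924, -0.02698954,
        0.99631744, -0.01999751]), 'qd': array([-1.32375544e-03, -2.08304076e-03, -6.08095901e-05, -3.63340415e-03,
       -4.55838861e-04,  1.61458758e-03, -1.67866091e-03]), 'tau': array([ 2.77244239e-03, -5.63797474e+01,  1.22821145e+00, -1.93650448e+01,
        1.11921641e-02,  7.41759402e-03,  1.04830768e-06]), 'eef_pos': array([ 159.34306913, -629.70459424,  247.59329819]), 'tool_rot': array([-3.14011270e+00,  1.81660759e-05,  2.47804045e-01]), 'force': array([-1.36448777,  0.09943401,  0.29156435]), 'torque': array([-0.04946751, -0.0103076 ,  0.00692324]), 'gripper_force': 0.0, 'width': 85.34800702493375}
```

View pics/top0.png

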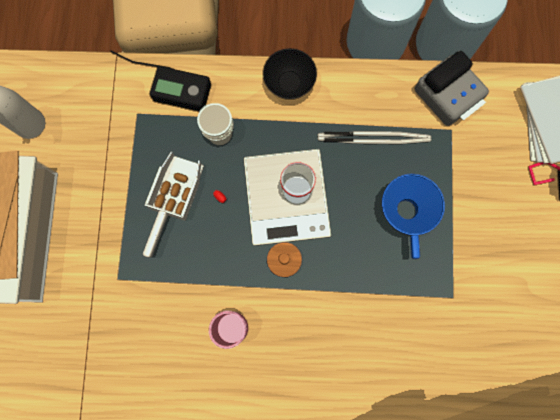

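View pics/scene0.png

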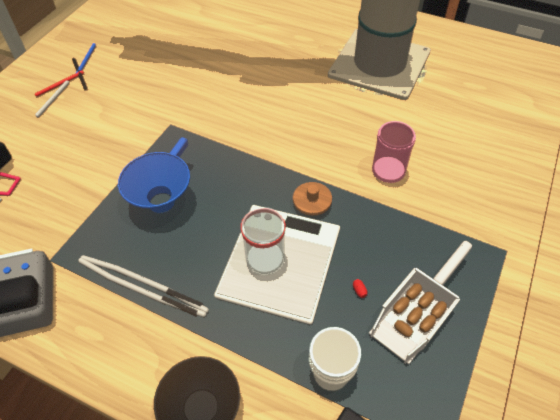

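Top view: scoop (172,190) with handle towards (150,250), funnel (412,205) with grip (416,248), clear red-banded jar (297,182) on the scale, lid (284,259), cups (215,123), tongs (375,137). Look-alikes: pink jar (228,328), which is off the mat, and the red block (220,196). The clear jar on the scale and the blue, white and wooden items match the descriptions.

```bash
python3 - <<'E'
from h import *
import pickle
D=pickle.load(open("d0.pkl","rb"))
def circ(p):
    A=np.c_[2*p[:,:2],np.ones(len(p))]; s=np.linalg.lstsq(A,(p[:,:2]**2).sum(1),rcond=None)[0]
    return s[:2].round(1),round(float(np.sqrt(s[2]+s[:2]@s[:2])),1)
for n in("top","scene"):
    d=D[n]; P=pts(d); hsv=cv2.cvtColor(d["img"],cv2.COLOR_RGB2HSV); H,S,V=[hsv[...,i].astype(int) for i in range(3)]
    inb=(P[...,0]>250)&(P[...,0]<800)&(abs(P[...,1])<450)&(d["depth"]>0)
    mat=inb&(S<110)&(V<90); z=P[mat][:,2]; print(n,"mat z",np.median(z))
    # funnel
    m=(H>105)&(H<128)&(S>150)&inb; p=P[m]; zt=np.percentile(p[:,2],99); 
    print(" funnel n",len(p),"ztop",zt)
    rim=p[p[:,2]>zt-4]; c=None
    c0=np.median(rim[:,:2],0)
    for _ in range(6):
        c,r=circ(rim); e=abs(np.hypot(*(rim[:,:2]-c).T)-r); rim=rim[e<max(2.5,np.percentile(e,90))] if e.max()>2.5 else rim
    print("  rim",c,r,len(rim))
    g=p[(np.hypot(*(p[:,:2]-c).T)>r+6)&(p[:,2]>60)]; gm=g.mean(0); print("  grip",gm.round(1),"z99",np.percentile(g[:,2],95),"ang",np.degrees(np.arctan2(*(gm[:2]-c)[::-1])))
    # lid
    m=inb&(H<16)&(S>100)&(abs(P[...,0]-c[0])<400)&(P[...,2]<70)&(P[...,2]>15)
    k,lab,st,cen=cv2.connectedComponentsWithStats(m.astype(np.uint8))
    for i in range(1,k):
        if st[i,4]>60:
            q=P[lab==i]; print("  brown/red",cen[i].round(),st[i,4],q.mean(0).round(1),"z",np.percentile(q[:,2],[2,50,98]).round(1))
            if 1: 
                t=q[(q[:,2]>20)&(q[:,2]<32)]
                if len(t)>200: ct=q[q[:,2]>46]; print("   disc",t.mean(0).round(1),"ptp",np.ptp(t,axis=0).round(0),"knob",ct.mean(0).round(1) if len(ct) else 0)
    # red band
    m=((H<6)|(H>172))&(S>110)&(V>90)
    k,lab,st,cen=cv2.connectedComponentsWithStats(m.astype(np.uint8))
    for i in range(1,k):
        if st[i,4]>25: print("  red",cen[i].round(1),st[i].tolist(),np.median(P[lab==i],0).round(1))
    # white-ish, left side (scoop)
    m=inb&(S<60)&(V>110)&(P[...,1]>150)&(P[...,2]>6)&(P[...,2]<75)
    k,lab,st,cen=cv2.connectedComponentsWithStats(m.astype(np.uint8))
    for i in range(1,k):
        if st[i,4]>60:
            q=P[lab==i]; print("  white",cen[i].round(),st[i,4],q.min(0).round(),q.max(0).round())
            h=q
    cv2.imwrite(f"pics/m_{n}.png",m.astype(np.uint8)*255)
    # scale white
    m=inb&(S<80)&(V>130)&(P[...,2]>12)&(P[...,2]<24)&(abs(P[...,1])<160)
    q=P[m]; 
    if len(q): print("  scale",cv2.minAreaRect(q[:,:2].astype(np.float32)), np.median(q[:,2]))
top=D["top"]["img"][140:270,120:230]; sc=D["scene"]["img"][200:380,340:500]
a=cv2.resize(top,None,fx=4,fy=4,interpolation=2); b=cv2.resize(sc,None,fx=2.2,fy=2.2,interpolation=2)
o=np.zeros((520,800,3),np.uint8); o[:,:440]=a; o[:b.shape[0],440:440+b.shape[1]]=b[:, :360]
cv2.imwrite("pics/scoop0.png",o[...,::-1])
E
```

```text
top mat z 3.2747903064064303
 funnel n 2893 ztop 82.25513194856899
  rim [ 602.8 -255.8] 66.2 170
  grip [ 509.  -259.3   77.6] z99 81.13974790639242 ang -177.85920093980738
  brown/red [180. 177.] 73 [663.8 265.   24.6] z [19.8 24.4 29.3]
  brown/red [162. 194.] 160 [622.9 304.2  24.3] z [17.3 24.6 29.5]
  brown/red [175. 190.] 74 [634.5 275.1  24. ] z [17.3 24.5 30. ]
  brown/red [219. 196.] 97 [622.6 174.2  20.5] z [15.8 20.3 26.8]
  brown/red [170. 204.] 69 [599.6 283.5  24.1] z [18.9 24.3 29.9]
  brown/red [180. 208.] 62 [592.3 261.6  25. ] z [20.4 25.5 29.3]
  brown/red [284. 259.] 935 [480.2  20.9  29.2] z [22.  27.  54.6]
   disc [480.2  20.9  26.6] ptp [74. 74. 12.] knob [479.9  21.1  52.5]
  red [537.6 174.1] [528, 162, 27, 23, 150] [ 691.9 -563.6    8.6]
  red [553.9 165.6] [547, 163, 13, 7, 36] [ 719.5 -605.7   16.3]
  red [294.7 191.5] [280, 181, 34, 16, 50] [612.    3.3 122.6]
  red [219.3 195.9] [213, 190, 14, 13, 116] [622.9 173.   19.5]
  red [217.9 331.9] [212, 314, 21, 31, 167] [318.2 158.9  52.9]
  white [220. 137.] 69 [742. 151.  41.] [769. 208.  74.]
  white [17
[... 848 characters left out ...]
25.9 29.6]
   disc [623.4 305.8  25.8] ptp [64. 30. 12.] knob 0
  brown/red [403. 328.] 176 [665.4 266.5  25.1] z [17.5 25.8 30.1]
  red [58.5 83.2] [35, 70, 48, 26, 162] [ 404.2 -678.4   10.2]
  red [380.9 150.4] [377, 144, 10, 15, 43] [354.5 111.8  84. ]
  red [403.4 152.6] [399, 148, 9, 11, 29] [349.4 156.8  93.5]
  red [  9.7 182.6] [0, 172, 20, 24, 166] [ 685.1 -560.1    9.7]
  red [261.2 241.1] [241, 223, 43, 25, 162] [668.9   9.9 121.7]
  red [359.5 287.9] [353, 279, 15, 19, 188] [623.7 174.3  21. ]
  white [418. 308.] 3697 [435. 217.   6.] [715. 338.  61.]
  scale ((652.0824584960938, -32.737823486328125), (249.74075317382812, 291.2770690917969), 8.393608093261719) 18.918130091026057
```

View pics/scoop0.png

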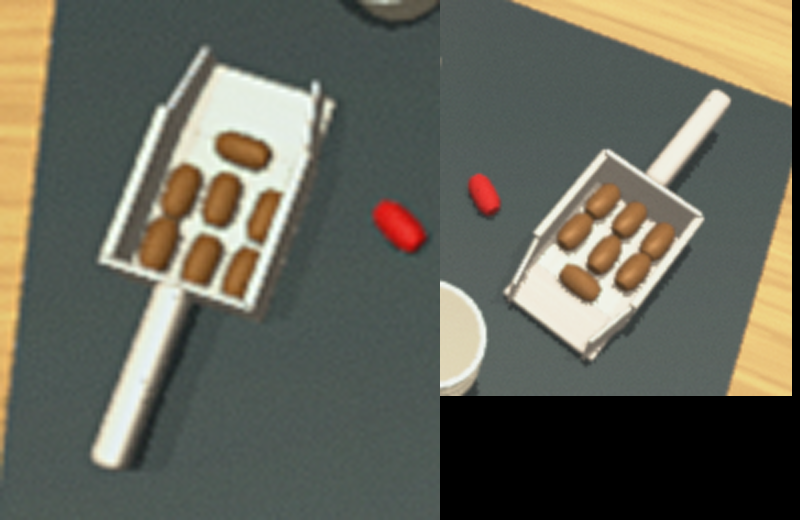

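The crop shows the scoop with seven brown blocks and its handle towards the robot, plus the red decoy clearly outside it. Next I refine the scoop axis, jar centre and scale.

```bash
python3 - <<'E'
from h import *
import pickle
from scipy.optimize import least_squares
D=pickle.load(open("d0.pkl","rb"))
for n in("top","scene"):
    d=D[n]; P=pts(d); hsv=cv2.cvtColor(d["img"],cv2.COLOR_RGB2HSV); H,S,V=[hsv[...,i].astype(int) for i in range(3)]
    m=(S<75)&(V>100)&(P[...,1]>215)&(P[...,1]<370)&(P[...,2]>8)&(P[...,2]<70)&(P[...,0]>430)&(P[...,0]<730)
    q=P[m]; h=q[(q[:,2]>40)&(q[:,0]<545)]
    c=h.mean(0); w=np.linalg.svd(h[:,:2]-c[:2])[2][0]; w*=np.sign(w[0])
    print(n,"handle n",len(h),c.round(1),"yaw",np.degrees(np.arctan2(w[1],w[0])).round(1),"ztop",np.percentile(h[:,2],[50,90]).round(1))
    hu=np.argwhere(m&(P[...,0]<545)&(P[...,2]>40)).mean(0); print("  px",hu)
    t=(h[:,:2]-c[:2])@w; end=c[:2]+w*np.percentile(t,1); print("  rear end",end.round(1),"grip from it",(end+70*w).round(1))
    for k in range(-120,0,20): pass
    b=q[(q[:,2]<24)&(q[:,2]>5)]; cc=np.c_[(b[:,:2]-end)@w,(b[:,:2]-end)@np.array([-w[1],w[0]])]
    print("  floor along",np.percentile(cc[:,0],[2,98]).round(0),"across",np.percentile(cc[:,1],[3,97]).round(0))
    f=q[(q[:,2]>35)]; cc=np.c_[(f[:,:2]-end)@w,(f[:,:2]-end)@np.array([-w[1],w[0]])]; cc=cc[cc[:,0]>108]
    print("  wall across",np.percentile(cc[:,1],[3,97]).round(0), "along",np.percentile(cc[:,0],[2,98]).round(0))
    # jar red band
    box=(262,150,335,215) if n=="top" else (230,200,300,260)
    m=((H<8)|(H>170))&(S>60); mm=np.zeros_like(m); mm[box[1]:box[3],box[0]:box[2]]=1; m&=mm
    v,u=np.nonzero(m)
    for z in(118,124,128):
        X=np.array([onplane(d,a,b,z) for a,b in zip(u,v)])
        s=least_squares(lambda p:np.hypot(X[:,0]-p[0],X[:,1]-p[1])-p[2],[620,0,36],loss="soft_l1").x
        print("  jar z",z,s.round(1),len(u))
    # scale
    m=(S<70)&(V>150)&(P[...,2]>12)&(P[...,2]<26)&(abs(P[...,1])<130)&(P[...,0]>500)&(P[...,0]<720)
    m=cv2.morphologyEx(m.astype(np.uint8),cv2.MORPH_CLOSE,np.ones((9,9))); k,lab,st,_=cv2.connectedComponentsWithStats(m); i=1+np.argmax(st[1:,4])
    q=P[lab==i];q=q[(q[:,2]<26)&(q[:,2]>10)]; print("  scale",cv2.minAreaRect(q[:,:2].astype(np.float32)),np.median(q[:,2]))
    # cups, tongs
    m=(S<60)&(V>130)&(P[...,2]>85)&(P[...,2]<105)&(P[...,1]>100)&(P[...,1]<280)&(P[...,0]>650); print("  cups",P[m].mean(0).round(0))
# triangulate handle & funnel rim by two views: lid knob, red band centre
def tri(a,b):
    o1,r1=ray(D["top"],*a);o2,r2=ray(D["scene"],*b); A=np.c_[r1,-r2]; s=np.linalg.lstsq(A,o2-o1,rcond=None)[0]; p,q=o1+r1*s[0],o2+r2*s[1]; return ((p+q)/2).round(1),np.linalg.norm(p-q).round(1)
print("jar band tri",tri((297.5,182),(263.5,228)))
E
```

```text
top handle n 284 [510.9 311.2  54.2] yaw -17.5 ztop [54.5 57.8]
  px [240.5915493  151.56338028]
  rear end [477.6 321.7] grip from it [544.4 300.7]
  floor along [113. 238.] across [-26.  43.]
  wall across [-42.  48.] along [110. 237.]
  jar z 118 [642.2  -4.3  36.7] 133
  jar z 124 [640.6  -4.2  36.5] 133
  jar z 128 [639.5  -4.1  36.4] 133
  scale ((628.4345703125, 19.58594512939453), (209.10218811035156, 178.66650390625), 8.09350299835205) 17.266955282209892
  cups [779. 184.  95.]
scene handle n 377 [511.  312.4  56.3] yaw -17.3 ztop [56.9 58.7]
  px [255.8938992  457.89920424]
  rear end [476.5 323.2] grip from it [543.4 302.4]
  floor along [106. 238.] across [-39.  40.]
  wall across [-44.  46.] along [109. 238.]
  jar z 118 [637.4  -5.2  36.7] 356
  jar z 124 [640.9  -3.1  36.5] 356
  jar z 128 [643.3  -1.8  36.3] 356
  scale ((625.9208374023438, 19.439483642578125), (212.0204315185547, 179.91346740722656), 8.23215389251709) 19.12161950301021
  cups [778. 184.  96.]
jar band tri (array([636.3,  -4.4, 114.4]), np.float64(0.4))
```

send_rows(series=[[85,[0.4,0.4,0],[0,0,-0.2]],[85,[0.5,0.55,0],[0,0,-0.2]],[85,[0.5,0.55,0],[0,0,-0.2]],[85,[0.5,0.55,0],[0,0,-0.2]],[85,[0.5,0.55,0],[0,0,-0.2]],[85,[0.5,0.55,0],[0,0,-0.2]],[85,[0.5,0.55,-0.1],[0,0,-0.2]],[85,[0.5,0.55,-0.1],[0,0,-0.2]]])

```text
clock: 1.15
eef_pos: [394.3, -373.9, 236.1]
tool_rot: [-3.142, -0.0, 0.108]
force: [1.1, -1.1, 0.0]
width: 85.0
gripper_force: 0.0
```

send_rows(series=[[85,[0.5,0.55,-0.1],[0,0,-0.2]],[85,[0.5,0.55,-0.2],[0,0,-0.2]],[85,[0.5,0.55,-0.3],[0,0,-0.2]],[85,[0.4,0.3,-0.2],[0,0,-0.2]],[85,[0,0,0],[0,0,0]],[85,[0,0,0],[0,0,0]]])

```text
clock: 1.9
eef_pos: [506.6, -258.9, 188.3]
tool_rot: [3.141, 0.001, 0.038]
force: [-1.4, -1.0, 0.3]
width: 85.1
gripper_force: 0.0
```

```bash
cat >> h.py <<'E'
def st():
    s=sensors.read_state(); print(round(s["clock"],2),"q",s["qpos"].round(2).tolist(),"p",s["eef_pos"].round(1),"rot",s["tool_rot"].round(3),"F",s["force"].round(1),"w",round(s["width"],1),"g",round(s["gripper_force"],1)); return s
E
python3 - <<'E'
from h import *
s=st(); d=get_image("wrist"); save(d,"w1.png"); print(d["depth"][::100,::100])
def projf(d,p):
    c=d["world_to_cam"]@np.append(p,1); f=f_of(d); t=np.arctan2(np.hypot(c[0],c[1]),c[2]); k=f*t/np.hypot(c[0],c[1]); return (c[0]*k+d["cx"],c[1]*k+d["cy"])
print("grip pred",projf(d,np.array([508,-258.5,79])), "rim near",projf(d,np.array([535,-257.5,79])))
hsv=cv2.cvtColor(d["img"],cv2.COLOR_RGB2HSV); m=(hsv[...,0]>105)&(hsv[...,0]<128)&(hsv[...,1]>130)
v,u=np.nonzero(m); X=np.array([onplane(d,a,b,79,True) for a,b in zip(u,v)])
for x in range(480,550,6):
    k=abs(X[:,0]-x)<3
    if k.sum()>3: print(x,X[k,1].min().round(1),X[k,1].max().round(1))
E
```

```text
1.9 q [0.37, 0.59, 0.08, 1.81, -0.06, 0.75, -1.05] p [ 506.6 -258.9  188.3] rot [3.141e+00 1.000e-03 3.800e-02] F [-1.4 -1.   0.3] w 85.1 g 0.0
[[237.82726  251.91898  259.4314   260.44547  260.07678  250.3194  ]
 [190.12573  281.49863  228.12337  293.42178  293.6033   289.73392 ]
 [324.2074   323.962    325.45715  325.26715  328.50952  327.98605 ]
 [317.56302  371.21573  368.55032  367.3934   127.78012  375.2513  ]
 [492.93924   84.081314  68.976326  77.4971    85.52615   65.85358 ]]
grip pred (np.float64(277.38581190267956), np.float64(213.11270925571625)) rim near (np.float64(277.38201182499114), np.float64(178.65281469169258))
486 -268.4 -255.0
492 -269.1 -254.8
498 -268.8 -254.6
504 -268.5 -253.7
510 -268.2 -253.5
516 -267.9 -253.3
522 -267.6 -253.1
528 -267.9 -252.9
534 -275.7 -240.2
540 -290.9 -224.5
546 -299.5 -215.5
```

View pics/w1.png

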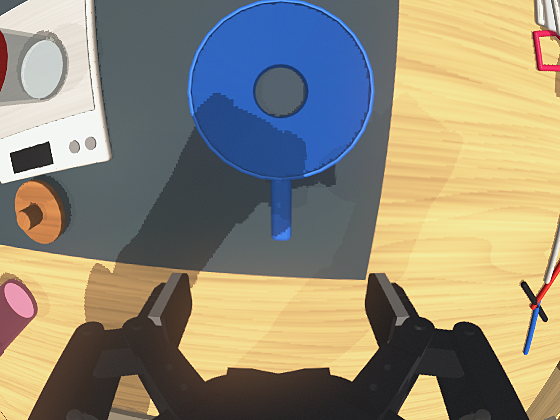

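Wrist view: funnel centre near (281,91), grip at (281,210) between the pads with empty table below. The grip is centred at y≈-261 with yaw ≈2°.

send_rows(series=[[85,[0.02,-0.03,-0.5],[0,0,0]],[85,[0,0,-0.6],[0,0,0]],[85,[0,0,-0.6],[0,0,0]],[85,[0,0,-0.3],[0,0,0]],[40,[0,0,0],[0,0,0]],[5,[0,0,0],[0,0,0]],[5,[0,0,0],[0,0,0]],[5,[0,0,0],[0,0,0]]])

```text
clock: 2.95
eef_pos: [509.2, -260.3, 69.3]
tool_rot: [3.141, -0.002, 0.038]
force: [-0.2, -0.9, 2.9]
width: 15.1
gripper_force: 60.9
```

send_rows(series=[[5,[0,0,0],[0,0,0]],[5,[0,0,0],[0,0,0]],[5,[0,0,0.1],[0,0,0]],[5,[0,0,0.3],[0,0,0]],[5,[0,0,0.5],[0,0,0]],[5,[0,0,0.7],[0,0,0]],[5,[0,0,0.7],[0,0,0]],[5,[0,0,0.4],[0,0,0]]])

```text
clock: 3.95
eef_pos: [509.2, -260.2, 233.6]
tool_rot: [3.14, -0.003, 0.038]
force: [-0.5, 0.5, -2.1]
width: 15.1
gripper_force: 60.3
```

send_rows(series=[[5,[0.05,0.2,0],[0,0,0]],[5,[0.1,0.5,0],[0,0,0]],[5,[0.1,0.7,0],[0,0,0]],[5,[0.1,0.8,0],[0,0,0]],[5,[0.1,0.8,0],[0,0,0]],[5,[0.1,0.7,0],[0,0,0]],[5,[0.07,0.4,0],[0,0,0]],[5,[0,0.1,0],[0,0,0]]])

```text
clock: 4.95
eef_pos: [544.9, -4.8, 229.1]
tool_rot: [-3.14, 0.003, 0.043]
force: [-0.3, 0.5, -2.7]
width: 14.9
gripper_force: 60.3
```

send_rows(series=[[5,[0,0,0],[0,0,0]],[5,[0,0,0],[0,0,0]]])

```text
clock: 5.2
eef_pos: [545.4, -9.6, 230.1]
tool_rot: [3.141, 0.001, 0.036]
force: [-0.5, -1.1, -2.5]
width: 14.9
gripper_force: 60.3
```

```bash
cat > fun.py <<'E'
from h import *
from scipy.optimize import least_squares
s=st()
def blue(d):
    hsv=cv2.cvtColor(d["img"],cv2.COLOR_RGB2HSV); return (hsv[...,0]>105)&(hsv[...,0]<128)&(hsv[...,1]>150)
def fitc(X,r0=67): 
    return least_squares(lambda p:np.hypot(X[:,0]-p[0],X[:,1]-p[1])-p[2],[*X[:,:2].mean(0),r0],loss="soft_l1").x
for n in("top","scene"):
    d=get_image(n); P=pts(d); m=blue(d)&(d["depth"]>0)&(abs(P[...,0]-620)<250); p=P[m]
    # plane of the rim: topmost points per sector around centre
    c=p[:,:2].mean(0)
    for _ in range(4):
        r=np.hypot(*(p[:,:2]-c).T); a=np.arctan2(*(p[:,:2]-c).T[::-1]); sel=[]
        for k in range(36):
            q=np.nonzero((np.floor((a+np.pi)/(2*np.pi)*36)==k)&(r>58)&(r<74)&(abs(a)<2.8))[0]
            if len(q): sel.append(q[np.argmax(p[q,2])])
        R=p[sel]; f=fitc(R); c=f[:2]
    A=np.c_[R[:,:2]-c,np.ones(len(R))]; z=np.linalg.lstsq(A,R[:,2],rcond=None)[0]
    print(n,"rim c",f.round(1),"z",z[2].round(1),"tilt deg",np.degrees(z[:2]).round(1),len(R))
    # spout hole: non-blue hole inside
d=get_image("wrist"); save(d,"wf%d.png"%int(s["clock"]*10))
E
python3 fun.py
```

```text
5.2 q [-0.09, 0.5, 0.09, 1.83, -0.06, 0.81, -1.51] p [545.4  -9.6 230.1] rot [3.141e+00 1.000e-03 3.600e-02] F [-0.5 -1.1 -2.5] w 14.9 g 60.3fun.py:7: RuntimeWarning: Mean of empty slice.
  return least_squares(lambda p:np.hypot(X[:,0]-p[0],X[:,1]-p[1])-p[2],[*X[:,:2].mean(0),r0],loss="soft_l1").x
  ret = um.true_divide(
Traceback (most recent call last):
  File "fun.py", line 17, in <module>
    R=p[sel]; f=fitc(R); c=f[:2]
                ~~~~^^^
  File "fun.py", line 7, in fitc
    return least_squares(lambda p:np.hypot(X[:,0]-p[0],X[:,1]-p[1])-p[2],[*X[:,:2].mean(0),r0],loss="soft_l1").x
           ~~~~~~~~~~~~~^^^^^^^^^^^^^^^^^^^^^^^^^^^^^^^^^^^^^^^^^^^^^^^^^^^^^^^^^^^^^^^^^^^^^^^^^^^^^^^^^^^^^^
ValueError: Initial guess is outside of provided bounds
```

```bash
python3 - <<'E'
import re
t=open("fun.py").read()
t=t.replace('for n in("top","scene"):','for n in("scene",):').replace('(abs(a)<2.8)','(abs(a)<2.7)').replace('c=p[:,:2].mean(0)','c=np.array([s["eef_pos"][0]+95,s["eef_pos"][1]])')
t+='''
m=blue(d); v,u=np.nonzero(m)
zr=s["eef_pos"][2]+12.5
cn=max(cv2.findContours(m.astype(np.uint8),cv2.RETR_EXTERNAL,cv2.CHAIN_APPROX_NONE)[0],key=len)[:,0]
cn=cn[(cn[:,0]>2)&(cn[:,0]<557)&(cn[:,1]>2)]
X=np.array([onplane(d,a,b,zr,True) for a,b in cn]); c=s["eef_pos"][:2]+[95,3.5]
for _ in range(4):
    k=(abs(np.hypot(*(X[:,:2]-c).T)-68)<8); f=fitc(X[k],68); c=f[:2]
print("wrist rim",f.round(1),k.sum(),"offset from tcp",(f[:2]-s["eef_pos"][:2]).round(1))
'''
open("fun.py","w").write(t)
E
python3 fun.py; ls pics
```

```text
5.25 q [-0.09, 0.5, 0.09, 1.83, -0.06, 0.81, -1.51] p [545.5  -9.6 230.2] rot [3.141 0.    0.036] F [ 0.7 -0.9 -1.9] w 14.7 g 60.3
scene rim c [641.   -4.9  64.2] z 238.8 tilt deg [5.5 1. ] 28
wrist rim [637.3  -6.3  65.1] 668 offset from tcp [91.7  3.3]
m_scene.png
m_top.png
scene0.png
scoop0.png
top0.png
w1.png
wf52.png
wrist0.png
```

send_rows(series=[[5,[0.02,0.02,-0.2],[0,0,0]],[5,[0,0,-0.3],[0,0,0]],[5,[0,0,-0.2],[0,0,0]],[5,[0,0,0],[0,0,0]],[5,[0,0,0],[0,0,0]]])

```text
clock: 5.98
eef_pos: [547.4, -6.8, 188.5]
tool_rot: [3.142, -0.001, 0.038]
force: [0.5, -1.7, -1.1]
width: 14.6
gripper_force: 60.3
```

```bash
python3 - <<'E'
from h import *
st(); d=get_image("scene"); cv2.imwrite("pics/s2.png",cv2.resize(d["img"][100:320,150:420],None,fx=2.6,fy=2.6,interpolation=2)[...,::-1])
E
```

```text
5.97 q [-0.09, 0.56, 0.08, 1.87, -0.06, 0.71, -1.51] p [547.4  -6.8 188.5] rot [ 3.142e+00 -1.000e-03  3.800e-02] F [ 0.5 -1.7 -1.1] w 14.6 g 60.3
```

View pics/s2.png

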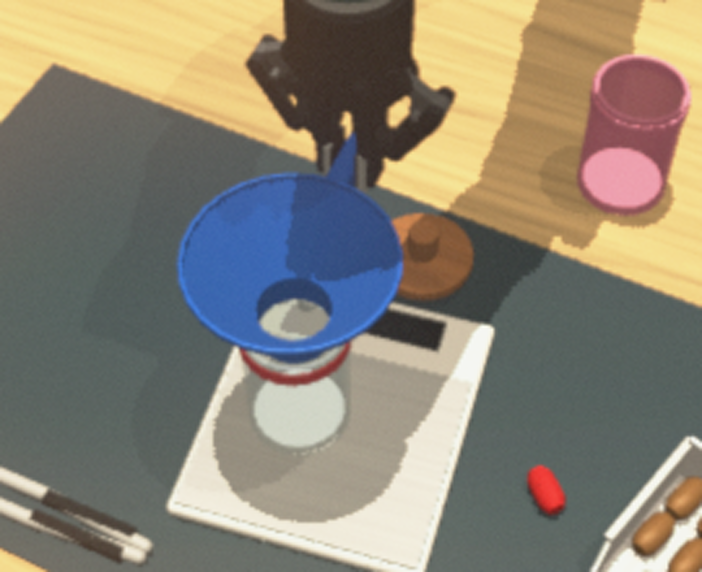

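Crop: the spout (≈298,350) is entering the jar's mouth, centred under the red band (296,360), and the jar is still upright.

send_rows(series=[[5,[0,0,-0.15],[0,0,0]],[5,[0,0,-0.1],[0,0,0]],[5,[0,0,-0.05],[0,0,0]],[5,[0,0,0],[0,0,0]]])

```text
clock: 6.52
eef_pos: [546.9, -6.8, 170.0]
tool_rot: [3.142, 0.001, 0.038]
force: [0.2, -0.7, -0.8]
width: 14.8
gripper_force: 60.3
```

send_rows(series=[[5,[0,0,-0.05],[0,0,0]],[5,[0,0,0],[0,0,0]],[30,[0,0,0],[0,0,0]],[60,[0,0,0],[0,0,0]],[85,[0,0,0],[0,0,0]],[85,[0,0,0.3],[0,0,0]],[85,[0,0,0.7],[0,0,0]],[85,[0,0,0.7],[0,0,0]]])

```text
clock: 7.52
eef_pos: [546.8, -6.7, 270.3]
tool_rot: [3.142, 0.001, 0.038]
force: [0.6, 0.2, -0.2]
width: 85.5
gripper_force: 0.0
```

send_rows(series=[[85,[-0.1,0.5,0.1],[0,0,-0.2]],[85,[-0.1,0.7,0],[0,0,-0.4]],[85,[-0.1,0.8,0],[0,0,-0.6]],[85,[-0.1,0.8,0],[0,0,-0.6]],[85,[-0.1,0.8,0],[0,0,-0.6]],[85,[-0.1,0.8,0],[0,0,-0.6]],[85,[-0.1,0.5,0],[0,0,-0.6]],[85,[0,0.1,0],[0,0,-0.2]]])

```text
clock: 8.52
eef_pos: [503.9, 296.0, 275.1]
tool_rot: [-3.141, 0.001, -0.289]
force: [0.2, 0.3, -0.2]
width: 85.0
gripper_force: 0.0
```

```bash
python3 - <<'E'
from h import *
s=st()
from scipy.optimize import least_squares
for n in("top","scene"):
    d=get_image(n); P=pts(d); hsv=cv2.cvtColor(d["img"],cv2.COLOR_RGB2HSV); m=(hsv[...,0]>105)&(hsv[...,0]<128)&(hsv[...,1]>150)&(d["depth"]>0)&(P[...,2]>60)
    cn=max(cv2.findContours(m.astype(np.uint8),0,cv2.CHAIN_APPROX_NONE)[0],key=len)[:,0]
    for z in(172,176,180):
        X=np.array([onplane(d,a,b,z) for a,b in cn]); c=np.array([640,-4.])
        for _ in range(5):
            k=abs(np.hypot(*(X[:,:2]-c).T)-68)<7
            f=least_squares(lambda p:np.hypot(X[k,0]-p[0],X[k,1]-p[1])-p[2],[*c,68],loss="soft_l1").x; c=f[:2]
        print(n,z,f.round(1),k.sum())
    p=P[m]; print(np.percentile(p[:,2],[50,99]))
    if n=="scene":
        r=np.hypot(*(p[:,:2]-c).T); q=p[(r>62)&(r<72)]; a=np.degrees(np.arctan2(*(q[:,:2]-c).T[::-1]))
        for t in range(-180,180,45):
            k=(a>=t)&(a<t+45); print(t,q[k,2].max().round(1) if k.any() else None)
d=get_image("wrist"); save(d,"w3.png")
E
```

```text
8.53 q [-0.67, 0.51, 0.15, 1.68, -0.09, 0.96, -2.35] p [503.9 296.  275.1] rot [-3.141e+00  1.000e-03 -2.890e-01] F [ 0.2  0.3 -0.2] w 85.0 g 0.0
top 172 [642.2  -5.1  66.3] 188
top 176 [641.   -5.   66.1] 188
top 180 [639.9  -5.   65.8] 188
[156.70104818 178.27914752]
scene 172 [637.6  -6.6  64.9] 182
scene 176 [639.5  -5.3  64.9] 169
scene 180 [641.9  -3.9  64.6] 163
[155.73126255 179.61653965]
-180 179.1
-135 178.1
-90 179.1
-45 179.6
0 181.7
45 181.8
90 182.1
135 179.2
```

View pics/w3.png

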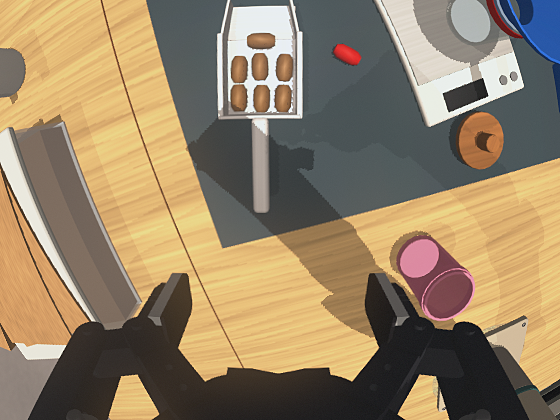

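Wrist view: scoop with seven blocks, handle from (260,120) to (261,212); the lid (480,140) and pink jar (435,275) are clear of it.

```bash
python3 - <<'E'
from h import *
d=get_image("wrist"); hsv=cv2.cvtColor(d["img"],cv2.COLOR_RGB2HSV); S,V=hsv[...,1].astype(int),hsv[...,2].astype(int)
L=[]
for v in range(135,218,6):
    u=np.nonzero((S[v]<60)&(V[v]>95)&(np.arange(560)>235)&(np.arange(560)<285))[0]
    if len(u)>5: L.append(onplane(d,(u.min()+u.max())/2,v,56,True)); print(v,u.min(),u.max(),L[-1].round(1))
L=np.array(L); w=np.polyfit(L[:,0],L[:,1],1); print("yaw",np.degrees(np.arctan(w[0])),"y at 543.7",np.polyval(w,543.7))
E
```

```text
135 251 267 [559.2 296.2  56. ]
141 251 283 [550.6 290.1  56. ]
147 251 267 [546.9 300.1  56. ]
153 251 267 [540.7 302.1  56. ]
159 251 267 [534.5 304.   56. ]
165 251 267 [528.2 306.   56. ]
171 251 267 [521.9 308.   56. ]
177 252 267 [515.4 309.5  56. ]
183 252 267 [509.  311.6  56. ]
189 252 267 [502.5 313.7  56. ]
195 252 267 [496.  315.8  56. ]
201 252 267 [489.4 317.9  56. ]
207 236 267 [485.3 328.6  56. ]
213 236 264 [479.  332.5  56. ]
yaw -23.190039063434654 y at 543.7 298.90107191795437
```

```bash
cat > kin.py <<'E'
import numpy as np
from scipy.optimize import least_squares
# q2,q4,q6, r, z
d=np.array([[.628,1.517,.996,650.0,248.3],[.59,1.81,.75,569,188.3],[.5,1.83,.81,545.5,230.1],[.56,1.87,.71,547.4,188.5],[.51,1.68,.96,584.4,275.1]])
def fk(p,q2,q4,q6):
    L1,e1,L2,e2,zb,a,T=p; A=q2+q4; B=A+q6  # B=pi: tool down
    r=L1*np.sin(q2)+e1*np.cos(q2)+L2*np.sin(A)+e2*np.cos(A)+a*np.sin(B-np.pi/2)+T*np.sin(B)
    z=zb+L1*np.cos(q2)-e1*np.sin(q2)+L2*np.cos(A)-e2*np.sin(A)+a*np.cos(B-np.pi/2)+T*np.cos(B)
    return np.array([r,z])
# xArm7-like prior
p0=np.array([293,52.5,342.5,-77.5,267,76,97+145.])
f=lambda p:np.r_[(fk(p,d[:,0],d[:,1],d[:,2])-d[:,3:].T).ravel()/3,(p-p0)/30]
for s in(1,-1):
    pass
best=least_squares(f,p0); P=best.x
if __name__=="__main__":
    print(P.round(1),"res",(fk(P,d[:,0],d[:,1],d[:,2])-d[:,3:].T).round(1).tolist(), (fk(p0,d[:,0],d[:,1],d[:,2])-d[:,3:].T).round(0).tolist())
    def ik(r,z,tilt): # tilt>0: tool points back to the base
        g=lambda x:np.r_[fk(P,x[0],x[1],np.pi+tilt-x[0]-x[1])-[r,z]]
        s=least_squares(g,[.6,1.8]); q=s.x; return q.round(2),round(np.pi+tilt-q.sum(),2),round(np.sqrt(2*s.cost),1)
    for t in(-30,-20,-10,0): print("grasp",t,ik(622,45,np.radians(t)))
    for t in(30,45,60,70): print("pour",t,ik(590,345,np.radians(t)),ik(540,345,np.radians(t)))
E
python3 kin.py
```

```text
[448.8  11.7 375.5  -8.2 301.   48.8 206.9] res [[-8.2, -2.8, 7.1, 1.5, 2.5], [5.1, 0.5, -0.1, 0.8, -6.6]] [[-30.0, 0.0, 19.0, 11.0, 2.0], [-138.0, -150.0, -153.0, -152.0, -156.0]]
grasp -30 (array([0.93, 1.94]), np.float64(-0.25), np.float64(0.0))
grasp -20 (array([0.9 , 1.86]), np.float64(0.03), np.float64(0.0))
grasp -10 (array([0.9 , 1.77]), np.float64(0.3), np.float64(0.0))
grasp 0 (array([0.92, 1.65]), np.float64(0.57), np.float64(0.0))
pour 30 (array([0.67, 1.18]), np.float64(1.81), np.float64(0.0)) (array([0.56, 1.38]), np.float64(1.73), np.float64(0.0))
pour 45 (array([0.81, 0.98]), np.float64(2.13), np.float64(0.0)) (array([0.69, 1.21]), np.float64(2.02), np.float64(0.0))
pour 60 (array([0.96, 0.79]), np.float64(2.44), np.float64(0.0)) (array([0.82, 1.07]), np.float64(2.3), np.float64(0.0))
pour 70 (array([1.05, 0.68]), np.float64(2.63), np.float64(0.0)) (array([0.9 , 0.99]), np.float64(2.47), np.float64(0.0))
```

```bash
cat > ori.py <<'E'
import numpy as np, itertools
from scipy.spatial.transform import Rotation as R
Q=np.array([[1.2572,.62915,.03845,1.51812,-.02699,.99632,-.02],[.37,.59,.08,1.81,-.06,.75,-1.05],[-.09,.5,.09,1.83,-.06,.81,-1.51],[-.67,.51,.15,1.68,-.09,.96,-2.35]])
E=np.array([[-3.1401,0,.2478],[3.141,.001,.038],[3.141,.001,.036],[-3.141,.001,-.289]])
def fkR(q,s,b=0):
    return R.from_euler("z",s[0]*q[0]+b)*R.from_euler("y",q[1])*R.from_euler("z",s[1]*q[2])*R.from_euler("y",q[3])*R.from_euler("z",s[2]*q[4])*R.from_euler("y",q[5])*R.from_euler("z",s[3]*q[6])
if __name__=="__main__":
    for s in itertools.product((1,-1),repeat=4):
        C=[(fkR(q,s).inv()*R.from_euler("xyz",e)) for q,e in zip(Q,E)]
        m=R.concatenate(C).mean(); err=max((c.inv()*m).magnitude() for c in C)
        print(s,round(np.degrees(err),2),m.as_rotvec().round(2))
E
python3 ori.py
```

```text
(1, 1, 1, 1) 34.4 [ 0.    0.   -1.59]
(1, 1, 1, -1) 125.58 [-0.   -0.    1.98]
(1, 1, -1, 1) 33.2 [-0.06  0.06 -1.67]
(1, 1, -1, -1) 130.22 [-0.1  -0.08  1.87]
(1, -1, 1, 1) 28.56 [ 0.07 -0.06 -1.74]
(1, -1, 1, -1) 133.39 [0.08 0.1  1.78]
(1, -1, -1, 1) 26.49 [ 0.   -0.   -1.82]
(1, -1, -1, -1) 138.83 [0.   0.   1.66]
(-1, 1, 1, 1) 158.35 [-0.    0.   -1.06]
(-1, 1, 1, -1) 7.83 [-0.  -0.   1.8]
(-1, 1, -1, 1) 170.07 [-0.08  0.1  -1.29]
(-1, 1, -1, -1) 8.81 [-0.06 -0.04  1.72]
(-1, -1, 1, 1) 176.65 [ 0.09 -0.09 -1.44]
(-1, -1, 1, -1) 6.36 [0.05 0.05 1.64]
(-1, -1, -1, 1) 174.49 [ 0.   -0.   -1.63]
(-1, -1, -1, -1) 0.39 [-0.    0.    1.57]
```

```bash
cat > ik3.py <<'E'
import numpy as np
from kin import P
from scipy.optimize import least_squares
from scipy.spatial.transform import Rotation as R
C=R.from_rotvec([0,0,np.pi/2]); lo=np.array([-3.06,-.37,-1.25,.18,-1.1,.23,-2.94]); hi=np.array([3.06,2.12,1.32,2.47,4.24,1.98,2.94])
def fk(q):
    L1,e1,L2,e2,zb,a,T=P; z=lambda t:R.from_euler("z",-t); y=lambda t:R.from_euler("y",t)
    A=z(q[0])*y(q[1]); p=np.array([0,0,zb])+A.apply([e1,0,L1]); A=A*z(q[2])*y(q[3]); p=p+A.apply([e2,0,L2]); A=A*z(q[4])*y(q[5]); p=p+A.apply([-a,0,T]) if SG<0 else p+A.apply([a,0,T]); return p,A*z(q[6])*C
SG=-1
def ik(p,Rt,q0):
    f=lambda q:np.r_[(fk(q)[0]-p)/100,(fk(q)[1].inv()*Rt).as_rotvec(),1e-3*(q-q0)]
    s=least_squares(f,np.clip(q0,lo+.01,hi-.01),bounds=(lo,hi)); e=f(s.x); return s.x,np.linalg.norm(e[:6])
if __name__=="__main__":
    q=np.array([-.67,.51,.15,1.68,-.09,.96,-2.35]); print(fk(q)[0].round(0))
    SG=1; print(fk(q)[0].round(0)); SG=-1 if abs(fk(q)[0][0]-504)>40 else 1
    q=np.array([0.2,.6,.1,1.7,0,.9,0.])
    for dip in range(0,76,15):
        t=np.radians(dip); lip=np.array([640,-30,186]); sx=np.array([0,np.cos(t),-np.sin(t)]); sz=np.array([0,np.sin(t),np.cos(t)])
        g=lip-171*sx+28*sz; Rt=R.from_euler("x",-t)*R.from_euler("xyz",[np.pi,0,np.pi/2]); q,e=ik(g,Rt,q); print(dip,g.round(0),q.round(2),round(e,3))
E
python3 ik3.py
```

```text
[498. 312. 271.]
[411. 266. 271.]
0 [ 640. -201.  214.] [ 0.31  0.73 -0.    1.44  0.    0.97  0.3 ] 0.0
15 [ 640. -188.  257.] [0.13 0.66 0.14 1.48 0.21 0.96 0.12] 0.0
30 [ 640. -164.  296.] [-0.06  0.63  0.27  1.49  0.43  1.   -0.08] 0.0
45 [ 640. -131.  327.] [-0.25  0.63  0.38  1.49  0.64  1.09 -0.26] 0.0
60 [640. -91. 348.] [-0.42  0.68  0.47  1.48  0.82  1.22 -0.4 ] 0.0
75 [640. -47. 358.] [-0.56  0.76  0.55  1.46  0.95  1.37 -0.5 ] 0.0
```

send_rows(series=[[85,[0.2,0.03,-0.4],[0,0,-0.15]],[85,[0.27,0.05,-0.7],[0,0,0]],[85,[0.2,0,-0.8],[0,0,0]],[85,[0,0,-0.8],[0,0,0]],[85,[0,0,-0.7],[0,0,0]],[85,[0,0,-0.4],[0,0,0]],[85,[0,0,-0.05],[0,0,0]],[85,[0,0,0],[0,0,0]]])

```text
clock: 9.72
eef_pos: [546.3, 297.2, 45.2]
tool_rot: [-3.141, -0.001, -0.308]
force: [0.3, 0.3, 0.9]
width: 85.0
gripper_force: 0.0
```

send_rows(series=[[50,[0,0,0],[0,0,0]],[20,[0,0,0],[0,0,0]],[5,[0,0,0],[0,0,0]],[5,[0,0,0],[0,0,0]],[5,[0,0,0],[0,0,0]]])

```text
clock: 10.35
eef_pos: [545.6, 298.7, 44.8]
tool_rot: [-3.14, -0.001, -0.306]
force: [-0.9, 1.4, 4.0]
width: 17.1
gripper_force: 59.7
```

send_rows(series=[[5,[0,0,0.08],[0,0,0]],[5,[0,0,0.15],[0,0,0]],[5,[0,0,0.3],[0,0,0]],[5,[0,0,0.45],[0,0,0]],[5,[0,0,0.6],[0,0,0]],[5,[0,0,0.6],[0,0,0]],[5,[0,0,0.6],[0,0,0]],[5,[0,0,0.5],[0,0,0]]])

```text
clock: 11.35
eef_pos: [545.4, 297.9, 243.9]
tool_rot: [-3.14, -0.001, -0.307]
force: [-0.8, 0.6, -2.1]
width: 17.0
gripper_force: 58.9
```

send_rows(series=[[5,[0,0,0.4],[0,0,0]],[5,[0,0,0.3],[0,0,0]],[5,[0,0,0.15],[0,0,0]],[5,[0,0,0.05],[0,0,0]],[5,[0,0,0],[0,0,0]]])

```text
clock: 11.98
eef_pos: [544.9, 297.9, 294.7]
tool_rot: [3.141, 0.001, -0.306]
force: [0.4, -0.3, -2.6]
width: 17.2
gripper_force: 58.8
```

```bash
python3 - <<'E'
from h import *
st(); d=get_image("scene"); a=d["img"]; w=get_image("wrist")["img"]
o=np.zeros((420,800,3),np.uint8); o[:,:400]=a[:,160:560]; o[:,400:]=w[:,80:480]; cv2.imwrite("pics/lift.png",o[...,::-1])
E
```

```text
11.97 q [-0.64, 0.55, 0.16, 1.55, -0.09, 1.06, -2.34] p [544.9 297.9 294.7] rot [ 3.141e+00  1.000e-03 -3.060e-01] F [ 0.4 -0.3 -2.6] w 17.2 g 58.8
```

View pics/lift.png

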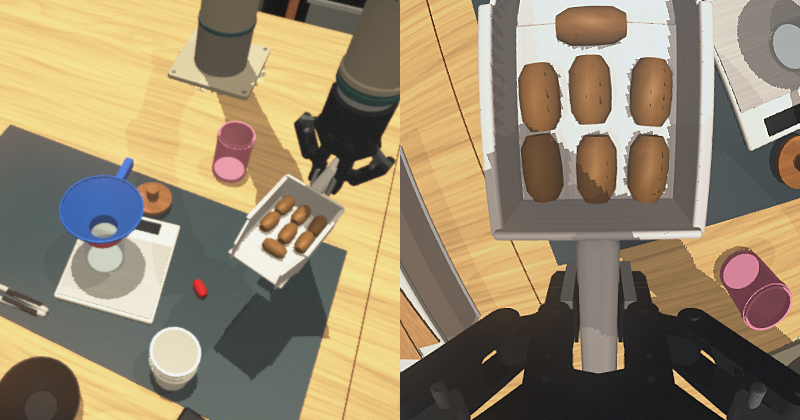

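The scoop is held level with all seven blocks in it. I carry it round to the -y side of the jar, where a sideways tilt is well inside the joint ranges.

send_rows(series=[[5,[-0.04,-0.1,0],[0,0,0.5]],[5,[-0.04,-0.2,0],[0,0,0.9]],[5,[-0.04,-0.3,0],[0,0,1]],[5,[-0.04,-0.4,0],[0,0,1]],[5,[-0.04,-0.4,0],[0,0,1]],[5,[-0.04,-0.4,0],[0,0,1]],[5,[-0.04,-0.4,0],[0,0,1]],[5,[-0.04,-0.4,0],[0,0,1]]])

```text
clock: 13.08
eef_pos: [525.7, 140.9, 294.5]
tool_rot: [3.141, 0.001, 0.342]
force: [0.1, 0.4, -2.5]
width: 17.2
gripper_force: 58.9
```

send_rows(series=[[5,[0,-0.4,0],[0,0,1]],[5,[0.08,-0.4,0],[0,0,1]],[5,[0.12,-0.4,0],[0,0,1]],[5,[0.12,-0.4,0],[0,0,1]],[5,[0.12,-0.4,0],[0,0,1]],[5,[0.12,-0.4,0],[0,0,1]],[5,[0.12,-0.4,0],[0,0,1]],[5,[0.12,-0.4,0],[0,0,1]]])

```text
clock: 14.08
eef_pos: [574.0, -51.1, 294.4]
tool_rot: [-3.141, 0.001, 1.04]
force: [-0.2, 0.5, -1.9]
width: 16.8
gripper_force: 58.9
```

send_rows(series=[[5,[0.15,-0.4,-0.05],[0,0,1]],[5,[0.15,-0.4,-0.1],[0,0,1]],[5,[0.15,-0.4,-0.1],[0,0,1]],[5,[0.15,-0.4,-0.1],[0,0,1]],[5,[0.15,-0.4,-0.1],[0,0,1]],[5,[0.12,-0.3,-0.1],[0,0,0.7]],[5,[0.08,-0.2,-0.05],[0,0,0.3]],[5,[0.03,-0.1,0],[0,0,0.1]]])

```text
clock: 15.08
eef_pos: [632.4, -207.2, 257.9]
tool_rot: [-3.14, 0.0, 1.569]
force: [0.0, -1.0, -3.4]
width: 17.0
gripper_force: 58.8
```

send_rows(series=[[5,[0,0,0],[0,0,0]],[5,[0,0,0],[0,0,0]]])

```text
clock: 15.32
eef_pos: [632.9, -205.0, 259.3]
tool_rot: [3.141, -0.001, 1.571]
force: [-0.3, 0.2, -3.1]
width: 17.4
gripper_force: 58.8
```

```bash
python3 - <<'E'
from h import *
st(); d=get_image("scene"); t=get_image("top")
save(d,"s4.png"); save(t,"t4.png")
o=np.zeros((400,800,3),np.uint8); o[:,:400]=d["img"][20:420,60:460]; o[:,400:]=t["img"][20:420,140:540]; cv2.imwrite("pics/carry.png",o[...,::-1])
E
```

```text
15.32 q [0.42, 0.65, -0.26, 1.45, 0.18, 1.06, 0.12] p [ 632.9 -205.   259.3] rot [ 3.141e+00 -1.000e-03  1.571e+00] F [-0.3  0.2 -3.1] w 17.4 g 58.8
```

View pics/carry.png

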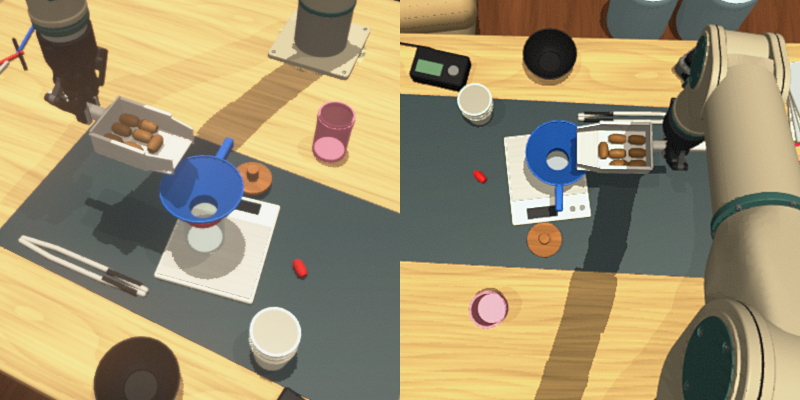

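The scene shows the scoop level behind the funnel on the -y side, mouth over the rim, and the funnel upright in the jar. Now the dip, pivoting about the lip.

send_rows(series=[[5,[0.06,0.05,-0.2],[0,0,0]],[5,[0.06,0.05,-0.3],[0,0,0]],[5,[0,0,0],[0,0,0]],[5,[0,0,0],[0,0,0]]])

```text
clock: 15.92
eef_pos: [640.0, -199.9, 228.7]
tool_rot: [-3.141, -0.0, 1.57]
force: [0.6, -0.2, -2.1]
width: 17.1
gripper_force: 58.8
```

send_rows(series=[[5,[0,0.03,0.1],[-0.5,0,0]],[5,[0,0.03,0.1],[-0.5,0,0]],[5,[0,0.03,0.11],[-0.5,0,0]],[5,[0,0.03,0.11],[-0.5,0,0]],[5,[0,0.05,0.09],[-0.5,0,0]],[5,[0,0.05,0.09],[-0.5,0,0]],[5,[0,0.05,0.09],[-0.5,0,0]],[5,[0,0.05,0.09],[-0.5,0,0]]])

```text
clock: 16.92
eef_pos: [640.3, -179.8, 276.6]
tool_rot: [3.14, 0.351, 1.57]
force: [-0.6, -0.7, -2.2]
width: 17.1
gripper_force: 58.8
```

send_rows(series=[[5,[0,0.07,0.09],[-0.5,0,0]],[5,[0,0.07,0.09],[-0.5,0,0]],[5,[0,0.07,0.1],[-0.5,0,0]],[5,[0,0.07,0.1],[-0.5,0,0]],[5,[0,0,0],[0,0,0]]])

```text
clock: 17.55
eef_pos: [640.7, -161.6, 298.8]
tool_rot: [3.14, 0.523, 1.573]
force: [0.2, 1.0, -2.0]
width: 16.9
gripper_force: 58.9
```

```bash
python3 - <<'E'
from h import *
s=st(); d=get_image("scene"); t=get_image("top")
o=np.zeros((400,800,3),np.uint8); o[:,:400]=cv2.resize(d["img"][60:260,110:310],(400,400)); o[:,400:]=cv2.resize(t["img"][100:300,220:420],(400,400)); cv2.imwrite("pics/dip30.png",o[...,::-1])
E
```

```text
17.55 q [-0.06, 0.61, 0.01, 1.54, 0.59, 1.1, -0.35] p [ 640.7 -161.6  298.8] rot [3.14  0.523 1.573] F [ 0.2  1.  -2. ] w 16.9 g 58.9
```

View pics/dip30.png

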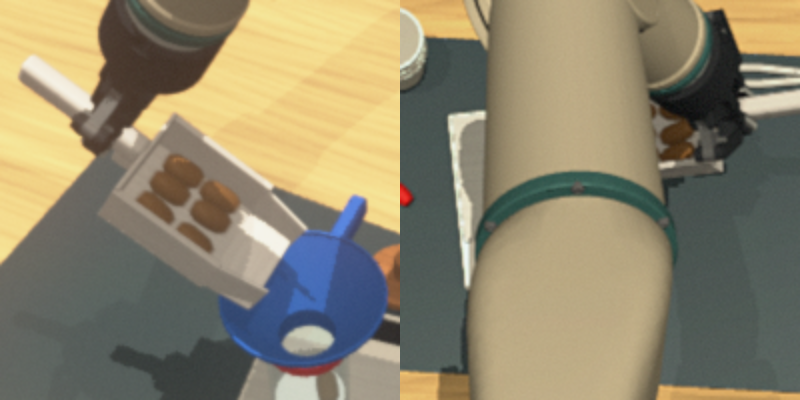

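At 30° dip the lip sits inside the funnel rim, six blocks still show in the scoop, and the front one has rolled out. I continue slowly.

send_rows(series=[[5,[0,0.04,0.04],[-0.25,0,0]],[5,[0,0.04,0.05],[-0.25,0,0]],[5,[0,0.04,0.04],[-0.25,0,0]],[5,[0,0.04,0.05],[-0.25,0,0]],[5,[0,0.05,0.04],[-0.25,0,0]],[5,[0,0.05,0.04],[-0.25,0,0]],[5,[0,0.05,0.04],[-0.25,0,0]],[5,[0,0.05,0.04],[-0.25,0,0]]])

```text
clock: 18.65
eef_pos: [640.1, -142.0, 319.2]
tool_rot: [3.141, 0.699, 1.57]
force: [-0.6, -0.3, -2.0]
width: 16.8
gripper_force: 59.0
```

```bash
cat > cnt.py <<'E'
from h import *
s=st()
for n in("scene","wrist"):
    d=get_image(n); hsv=cv2.cvtColor(d["img"],cv2.COLOR_RGB2HSV); H,S,V=[hsv[...,i].astype(int) for i in range(3)]
    m=(H>5)&(H<17)&(S>125)&(V>40)&(V<190)
    if n=="scene": P=pts(d); m&=(P[...,2]>10)&(abs(P[...,0]-640)<90)&(P[...,1]<120)&(P[...,1]>-330)
    k,l,q,c=cv2.connectedComponentsWithStats(m.astype(np.uint8))
    print(n,[(c[i].round().astype(int).tolist(),int(q[i,4]),np.median(P[l==i],0).round().tolist() if n=="scene" else 0) for i in range(1,k) if q[i,4]>25])
E
python3 cnt.py
```

```text
18.65 q [-0.2, 0.63, 0.07, 1.54, 0.71, 1.19, -0.49] p [ 640.1 -142.   319.2] rot [3.141 0.699 1.57 ] F [-0.6 -0.3 -2. ] w 16.8 g 59.0
scene []
wrist [([336, 31], 1792, 0), ([553, 6], 183, 0), ([521, 76], 32, 0), ([479, 142], 321, 0), ([444, 190], 80, 0)]
```

```bash
sed -i 's/m=(H>5)&(H<17)&(S>125)&(V>40)&(V<190)/m=(H>2)\&(H<17)\&(S>105)\&(V>30)\&(V<230)/; s/m&=.*$/m\&=(P[...,2]>0)\&(abs(P[...,0]-640)<130)\&(P[...,1]<140)/' cnt.py; python3 cnt.py; python3 - <<'E'
from h import *
d=get_image("scene"); w=get_image("wrist")["img"]
o=np.zeros((420,800,3),np.uint8); o[:400,:400]=cv2.resize(d["img"][80:280,110:310],(400,400)); o[:,400:]=w[:,100:500]; cv2.imwrite("pics/dip40.png",o[...,::-1])
E
```

```text
18.75 q [-0.2, 0.63, 0.07, 1.54, 0.71, 1.19, -0.49] p [ 640.4 -140.9  318.8] rot [3.141 0.698 1.572] F [ 0.4  1.3 -2.1] w 17.0 g 59.0
scene [([287, 71], 27, [648.0, 47.0, 475.0]), ([219, 182], 49, [659.0, -64.0, 231.0]), ([230, 193], 65, [663.0, -43.0, 220.0]), ([308, 212], 49, [513.0, 28.0, 27.0])]
wrist [([328, 27], 2588, 0), ([553, 6], 188, 0), ([522, 76], 35, 0), ([427, 114], 127, 0), ([458, 112], 33, 0), ([479, 142], 331, 0), ([445, 190], 101, 0), ([441, 291], 8083, 0), ([19, 282], 1877, 0), ([114, 286], 3771, 0), ([175, 281], 944, 0), ([349, 275], 421, 0), ([372, 276], 334, 0), ([221, 276], 712, 0), ([326, 269], 359, 0), ([201, 269], 30, 0), ([378, 283], 27, 0), ([226, 284], 37, 0), ([197, 292], 26, 0), ([189, 298], 27, 0), ([380, 298], 37, 0), ([11, 329], 201, 0), ([300, 358], 72, 0), ([257, 362], 70, 0), ([181, 394], 27, 0), ([167, 404], 78, 0), ([489, 415], 66, 0)]
```

send_rows(series=[[5,[0,0.05,0.04],[-0.25,0,0]],[5,[0,0.05,0.04],[-0.25,0,0]],[5,[0,0.05,0.04],[-0.25,0,0]],[5,[0,0.05,0.03],[-0.25,0,0]],[5,[0,0.06,0.03],[-0.25,0,0]],[5,[0,0.06,0.03],[-0.25,0,0]],[5,[0,0.05,0.04],[-0.25,0,0]],[5,[0,0.06,0.04],[-0.25,0,0]]])

```text
clock: 19.95
eef_pos: [640.1, -116.4, 336.7]
tool_rot: [3.14, 0.874, 1.569]
force: [0.1, -0.8, -2.2]
width: 17.0
gripper_force: 59.0
```

send_rows(series=[[5,[0,0.06,0.03],[-0.25,0,0]],[5,[0,0.06,0.03],[-0.25,0,0]],[5,[0,0.06,0.03],[-0.25,0,0]],[5,[0,0.06,0.03],[-0.25,0,0]],[5,[0,0.06,0.03],[-0.25,0,0]],[5,[0,0.06,0.02],[-0.25,0,0]],[5,[0,0.06,0.02],[-0.25,0,0]],[5,[0,0.06,0.02],[-0.25,0,0]]])

```text
clock: 20.95
eef_pos: [640.1, -87.5, 349.2]
tool_rot: [3.14, 1.049, 1.569]
force: [0.1, -0.4, -1.9]
width: 17.0
gripper_force: 59.0
```

send_rows(series=[[5,[0,0.12,0.04],[-0.5,0,0]],[5,[0,0.12,0.04],[-0.5,0,0]],[5,[0,0.12,0.03],[-0.5,0,0]],[5,[0,0.13,0.03],[-0.5,0,0]],[5,[0,0,0],[0,0,0]],[5,[0,0,0],[0,0,0]],[5,[0,0,0],[0,0,0]],[5,[0,0,0],[0,0,0]]])

```text
clock: 21.95
eef_pos: [640.0, -59.0, 358.0]
tool_rot: [3.137, 1.221, 1.565]
force: [0.2, -0.7, -1.7]
width: 17.3
gripper_force: 59.1
```

```bash
python3 cnt.py | head -2; python3 - <<'E'
from h import *
# jar contents: brown pixels in scene near jar; funnel hole
d=get_image("scene"); hsv=cv2.cvtColor(d["img"],cv2.COLOR_RGB2HSV); c=hsv[225:290,235:295].astype(int)
m=(c[...,0]>2)&(c[...,0]<18)&(c[...,1]>90); print("brown px in jar area",m.sum())
cv2.imwrite("pics/p70.png",cv2.resize(d["img"][80:300,150:350],(800,600))[...,::-1])
E
```

```text
21.95 q [-0.54, 0.81, 0.22, 1.5, 0.94, 1.52, -0.75] p [640. -59. 358.] rot [3.137 1.221 1.565] F [ 0.2 -0.7 -1.7] w 17.3 g 59.1
scene [([13, 188], 31, [699.0, -553.0, 4.0]), ([309, 212], 51, [513.0, 30.0, 28.0])]
brown px in jar area 62
```

Wrist load has fallen to the empty scoop's weight (1.7 N). I withdraw and level the scoop.

send_rows(series=[[5,[0,-0.05,0.4],[0,0,0]],[5,[0,-0.1,0.6],[0.5,0,0]],[5,[0,-0.2,0.2],[1,0,0]],[5,[0,-0.3,0],[1,0,0]],[5,[0,-0.4,0],[1,0,0]],[5,[0,-0.4,-0.1],[1,0,0]],[5,[0,-0.4,-0.1],[1,0,0]],[5,[0,-0.4,-0.1],[1,0,0]]])

```text
clock: 23.1
eef_pos: [639.4, -195.0, 413.8]
tool_rot: [3.139, 0.654, 1.568]
force: [0.5, -1.6, -2.0]
width: 17.2
gripper_force: 59.0
```

send_rows(series=[[5,[0,-0.4,-0.1],[1,0,0]],[5,[0,-0.3,-0.1],[1,0,0]],[5,[0,-0.3,-0.1],[1,0,0]],[5,[0,-0.2,-0.1],[1,0,0]],[5,[0,-0.2,-0.1],[1,0,0]],[5,[0,0,0],[1,0,0]],[5,[0,0,0],[1,0,0]],[5,[0,0,0],[1,0,0]]])

```text
clock: 24.1
eef_pos: [638.8, -279.0, 383.6]
tool_rot: [-3.141, -0.043, 1.57]
force: [-0.5, -0.1, -2.9]
width: 16.9
gripper_force: 58.9
```

send_rows(series=[[5,[0,0,0],[0.5,0,0]],[5,[0,0,0],[0,0,0]]])

```text
clock: 24.35
eef_pos: [639.2, -279.0, 381.8]
tool_rot: [-3.141, -0.085, 1.568]
force: [0.2, 0.7, -2.7]
width: 17.2
gripper_force: 58.8
```

```bash
python3 cnt.py|head -1; python3 - <<'E'
from h import *
d=get_image("scene"); t=get_image("top")
o=np.zeros((600,800,3),np.uint8); o[:,:480]=cv2.resize(d["img"][180:300,200:296],(480,600),interpolation=2); o[:320,480:]=cv2.resize(t["img"][130:230,250:350],(320,320)); o[320:600,480:]=cv2.resize(t["img"],(320,280)); cv2.imwrite("pics/poured.png",o[...,::-1])
E
```

```text
24.35 q [0.48, 0.64, -0.14, 1.12, 0.01, 1.42, 0.36] p [ 639.2 -279.   381.8] rot [-3.141 -0.085  1.568] F [ 0.2  0.7 -2.7] w 17.2 g 58.8
```

View pics/poured.png

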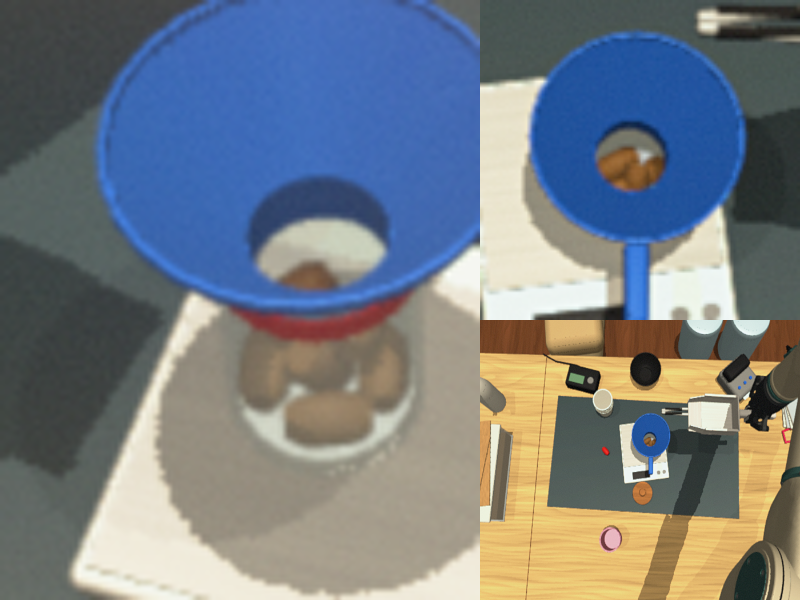

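Last picture: funnel upright in the jar, blocks lying in the jar's bottom, scoop empty, nothing spilt on the mat. I check this by colour counts and find free room for the scoop.

```bash
python3 - <<'E'
from h import *
for n in("top","scene"):
    d=get_image(n); P=pts(d); hsv=cv2.cvtColor(d["img"],cv2.COLOR_RGB2HSV); H,S,V=[hsv[...,i].astype(int) for i in range(3)]
    inb=(P[...,0]>400)&(P[...,0]<820)&(abs(P[...,1])<380)
    m=inb&(H>2)&(H<17)&(S>105)&(V>30)&(P[...,2]>8)
    k,l,q,c=cv2.connectedComponentsWithStats(m.astype(np.uint8)); print(n,[(c[i].round().astype(int).tolist(),int(q[i,4]),np.median(P[l==i],0).round().tolist()) for i in range(1,k) if q[i,4]>8])
    mat=(S<110)&(V<90)&(S>15)&(abs(P[...,2]-4)<5)&(P[...,0]>350)&(P[...,0]<850)&(abs(P[...,1])<450); p=P[mat]; print("mat",np.percentile(p,[.5,99.5],axis=0).round().tolist())
    if n=="top":
        t=(S<70)&(V>120)&(P[...,1]<-40)&(P[...,1]>-360)&(P[...,0]>690)&(P[...,2]>5)&(P[...,2]<30); print("tongs",np.percentile(P[t],[1,99],axis=0).round().tolist())
E
```

```text
top [([536, 44], 16, [676.0, -268.0, 621.0]), ([296, 182], 175, [653.0, -2.0, 44.0]), ([284, 259], 930, [480.0, 21.0, 27.0])]
mat [[419.0, -350.0, -1.0], [819.0, 385.0, 8.0]]
tongs [[764.0, -329.0, 6.0], [846.0, -52.0, 19.0]]
scene [([315, 197], 838, [482.0, 29.0, 29.0]), ([261, 235], 17, [623.0, -17.0, 66.0])]
mat [[416.0, -314.0, 1.0], [815.0, 225.0, 9.0]]
```

send_rows(series=[[5,[-0.1,0.02,-0.3],[-0.5,0,0]],[5,[-0.1,0.02,-0.6],[-0.47,0,0]],[5,[-0.15,0.02,-0.8],[0,0,0]],[5,[-0.15,0.02,-0.9],[0,0,0]],[5,[-0.15,0.02,-0.9],[0,0,0]],[5,[0,0.02,-0.7],[0,0,0]],[5,[0,0,-0.5],[0,0,0]],[5,[0,0,-0.3],[0,0,0]]])

```text
clock: 25.65
eef_pos: [600.7, -269.4, 80.0]
tool_rot: [-3.14, -0.003, 1.571]
force: [1.0, -0.3, -2.5]
width: 17.1
gripper_force: 58.8
```

send_rows(series=[[5,[0,0,0],[0,0,0]],[5,[0,0,0],[0,0,0]]])

```text
clock: 25.9
eef_pos: [602.2, -270.5, 83.0]
tool_rot: [3.139, -0.002, 1.57]
force: [0.1, 0.1, -0.9]
width: 17.0
gripper_force: 58.9
```

send_rows(series=[[5,[0,0,-0.3],[0,0,0]],[5,[0,0,-0.2],[0,0,0]],[5,[0,0,-0.1],[0,0,0]],[5,[0,0,0],[0,0,0]],[5,[0,0,0],[0,0,0]]])

```text
clock: 26.52
eef_pos: [601.2, -270.2, 45.4]
tool_rot: [3.141, -0.003, 1.57]
force: [-1.0, -0.1, -2.0]
width: 17.2
gripper_force: 58.8
```

send_rows(series=[[5,[0,0,-0.02],[0,0,0]],[25,[0,0,0],[0,0,0]],[55,[0,0,0],[0,0,0]],[85,[0,0,0],[0,0,0]],[85,[0,0,0.3],[0,0,0]],[85,[0,0,0.9],[0,0,0]],[85,[0,0,0.9],[0,0,-0.6]],[85,[0,0,0.9],[0,0,-1]]])

```text
clock: 27.52
eef_pos: [601.1, -270.2, 227.5]
tool_rot: [3.14, -0.003, 1.428]
force: [1.3, -0.2, -0.2]
width: 84.9
gripper_force: 0.0
```

send_rows(series=[[85,[-0.05,0.25,0.6],[0,0,-1]],[85,[-0.05,0.25,0.2],[0,0,-1]],[85,[-0.05,0.25,0],[0,0,-1]],[85,[-0.05,0.25,0],[0,0,-1]],[85,[-0.05,0.3,0],[0,0,-1]],[85,[-0.05,0.3,0],[0,0,-1]],[85,[-0.05,0.3,0],[0,0,-1]],[85,[-0.05,0.3,0],[0,0,-1]]])

```text
clock: 28.52
eef_pos: [577.0, -137.4, 273.8]
tool_rot: [3.141, -0.004, 0.729]
force: [-0.1, -0.3, 0.2]
width: 84.8
gripper_force: 0.0
```

send_rows(series=[[85,[-0.05,0.3,0],[0,0,-1]],[85,[-0.05,0.3,0],[0,0,-1]],[85,[-0.1,0.3,0],[0,0,-1]],[85,[-0.1,0.3,0],[0,0,-1]],[85,[-0.1,0.3,0],[0,0,-1]],[85,[-0.1,0.3,0],[0,0,-1]],[85,[-0.05,0.3,0],[0,0,-1]],[85,[0,0.1,0],[0,0,-1]]])

```text
clock: 29.52
eef_pos: [543.9, -4.3, 273.6]
tool_rot: [-3.14, -0.004, 0.033]
force: [-0.0, 0.7, -0.6]
width: 85.1
gripper_force: 0.0
```

```bash
python3 - <<'E'
from h import *
s=st(); d=get_image("wrist"); hsv=cv2.cvtColor(d["img"],cv2.COLOR_RGB2HSV); m=(hsv[...,0]>105)&(hsv[...,0]<128)&(hsv[...,1]>130)
v,u=np.nonzero(m); X=np.array([onplane(d,a,b,176,True) for a,b in zip(u,v)])
for x in range(515,575,6):
    k=abs(X[:,0]-x)<3
    if k.sum()>3: print(x,X[k,1].min().round(1),X[k,1].max().round(1))
d=get_image("top"); P=pts(d); hsv=cv2.cvtColor(d["img"],cv2.COLOR_RGB2HSV)
m=(hsv[...,1]<75)&(hsv[...,2]>100)&(P[...,0]>540)&(P[...,0]<670)&(P[...,1]<-85)&(P[...,1]>-370)&(P[...,2]>6)&(P[...,2]<75); q=P[m]; print("scoop",len(q),np.percentile(q,[1,50,99],axis=0).round().tolist())
E
```

```text
29.52 q [-0.24, 0.46, 0.29, 1.79, -0.16, 0.91, -1.42] p [543.9  -4.3 273.6] rot [-3.14  -0.004  0.033] F [-0.   0.7 -0.6] w 85.1 g 0.0
527 -14.5 -0.9
533 -14.4 -0.7
539 -14.1 -0.6
545 -14.4 -0.4
551 -14.2 -0.2
557 -14.0 -0.1
563 -13.7 0.7
569 -14.1 0.8
scoop 2102 [[558.0, -337.0, 6.0], [604.0, -189.0, 12.0], [647.0, -107.0, 59.0]]
```

send_rows(series=[[85,[0.05,-0.05,-0.4],[0,0,0]],[85,[0,0,-0.6],[0,0,0]],[85,[0,0,-0.5],[0,0,0]],[85,[0,0,-0.25],[0,0,0]],[85,[0,0,0],[0,0,0]],[50,[0,0,0],[0,0,0]],[25,[0,0,0],[0,0,0]],[5,[0,0,0],[0,0,0]]])

```text
clock: 30.62
eef_pos: [547.5, -9.1, 168.0]
tool_rot: [-3.142, -0.004, 0.034]
force: [0.0, -0.1, -0.9]
width: 31.1
gripper_force: 0.0
```

send_rows(series=[[5,[0,0,0],[0,0,0]],[5,[0,0,0],[0,0,0]],[5,[0,0,0.1],[0,0,0]],[5,[0,0,0.2],[0,0,0]],[5,[0,0,0.4],[0,0,0]],[5,[0,0,0.5],[0,0,0]],[5,[0,0,0.4],[0,0,0]],[5,[0,0,0.2],[0,0,0]]])

```text
clock: 31.62
eef_pos: [547.5, -9.4, 277.1]
tool_rot: [3.141, -0.005, 0.034]
force: [-0.1, 0.3, -1.7]
width: 15.0
gripper_force: 60.1
```

```bash
cat > jar.py <<'E'
from h import *
from scipy.optimize import least_squares
st()
for n in("top","scene"):
    d=get_image(n); P=pts(d); hsv=cv2.cvtColor(d["img"],cv2.COLOR_RGB2HSV); H,S,V=[hsv[...,i].astype(int) for i in range(3)]
    box=(262,150,335,215) if n=="top" else (220,190,310,265)
    m=((H<6)|(H>170))&(S>60); mm=np.zeros_like(m); mm[box[1]:box[3],box[0]:box[2]]=1; m&=mm
    v,u=np.nonzero(m)
    if len(u)<25: print(n,"band hidden"); continue
    X=np.array([onplane(d,a,b,123.5) for a,b in zip(u,v)])
    s=least_squares(lambda p:np.hypot(X[:,0]-p[0],X[:,1]-p[1])-p[2],[640,-4,36],loss="soft_l1").x
    print(n,"jar",s.round(1),len(u))
E
python3 jar.py
```

```text
31.62 q [-0.24, 0.46, 0.3, 1.78, -0.16, 0.92, -1.41] p [547.5  -9.4 277.1] rot [ 3.141 -0.005  0.034] F [-0.1  0.3 -1.7] w 15.0 g 60.1
top band hidden
scene jar [640.9  -2.8  36.3] 267
```

send_rows(series=[[5,[-0.03,0.2,0],[0,0,0]],[5,[-0.1,0.5,0],[0,0,0]],[5,[-0.1,0.7,0],[0,0,0]],[5,[-0.1,0.8,0],[0,0,0]],[5,[-0.1,0.8,-0.1],[0,0,0]],[5,[-0.1,0.7,-0.3],[0,0,0]],[5,[-0.1,0.5,-0.5],[0,0,0]],[5,[-0.05,0.25,-0.6],[0,0,0]]])

```text
clock: 32.72
eef_pos: [504.4, 261.4, 183.5]
tool_rot: [-3.14, -0.001, 0.038]
force: [1.5, 0.9, -1.6]
width: 14.7
gripper_force: 60.1
```

send_rows(series=[[5,[0,0,-0.6],[0,0,0]],[5,[0,0,-0.5],[0,0,0]],[5,[0,0,-0.3],[0,0,0]],[5,[0,0,0],[0,0,0]],[5,[0,0,0],[0,0,0]],[5,[0,0,0],[0,0,0]]])

```text
clock: 33.48
eef_pos: [507.0, 258.2, 102.5]
tool_rot: [-3.141, -0.005, 0.034]
force: [-0.2, 0.0, -1.0]
width: 14.7
gripper_force: 60.1
```

```bash
cat > ft.py <<'E'
from h import *
from scipy.optimize import least_squares
s=st()
for n in("top","scene"):
    d=get_image(n); P=pts(d); hsv=cv2.cvtColor(d["img"],cv2.COLOR_RGB2HSV); m=(hsv[...,0]>105)&(hsv[...,0]<128)&(hsv[...,1]>150)&(d["depth"]>0)&(abs(P[...,0]-600)<160)&(abs(P[...,1]-265)<110)&(P[...,2]>10)
    p=P[m]; 
    if len(p)<100: print(n,len(p)); continue
    # rim tilt: top points by sector
    c=s["eef_pos"][:2]+[94,3.5] if s["width"]<30 else np.array([600,265.])
    r=np.hypot(*(p[:,:2]-c).T); a=np.degrees(np.arctan2(*(p[:,:2]-c).T[::-1]))
    print(n,len(p),[(t,p[(r>60)&(r<72)&(a>=t)&(a<t+45)][:,2].max().round(1)) for t in range(-180,180,45) if ((r>60)&(r<72)&(a>=t)&(a<t+45)).any()])
    lo=p[p[:,2]<26]; print("  low pts",len(lo),lo.min(0).round(1) if len(lo) else "")
E
python3 ft.py
```

```text
33.48 q [-0.65, 0.72, 0.19, 1.88, -0.24, 0.56, -1.83] p [507.  258.2 102.5] rot [-3.141 -0.005  0.034] F [-0.2  0.  -1. ] w 14.7 g 60.1
top 2155 [(-180, np.float64(112.1)), (-135, np.float64(113.4)), (-90, np.float64(113.8)), (-45, np.float64(116.2)), (0, np.float64(116.7)), (45, np.float64(114.9))]
  low pts 0 
scene 4617 [(-180, np.float64(111.5)), (-135, np.float64(113.4)), (-90, np.float64(113.7)), (-45, np.float64(115.7)), (0, np.float64(116.6)), (45, np.float64(117.2)), (90, np.float64(115.7)), (135, np.float64(113.0))]
  low pts 0
```

send_rows(series=[[5,[0,0,-0.25],[0,0,0]],[5,[0,0,-0.2],[0,0,0]],[5,[0,0,-0.07],[0,0,0]],[5,[0,0,0],[0,0,0]],[5,[0,0,0],[0,0,0]]])

```text
clock: 34.2
eef_pos: [504.8, 258.5, 69.8]
tool_rot: [-3.141, -0.0, 0.035]
force: [-3.1, 0.1, 5.6]
width: 14.6
gripper_force: 61.1
```

send_rows(series=[[25,[0,0,0],[0,0,0]],[55,[0,0,0],[0,0,0]],[85,[0,0,0],[0,0,0]],[85,[0,0,0.3],[0,0,0]],[85,[0,0,0.8],[0,0,0]],[85,[0,0,0.8],[0,0,0]],[85,[0,-0.2,0.4],[0,0,0]],[85,[-0.05,-0.5,0],[0,0,0]]])

```text
clock: 35.2
eef_pos: [504.9, 217.5, 211.7]
tool_rot: [-3.138, -0.009, 0.037]
force: [0.9, -1.0, -0.6]
width: 85.0
gripper_force: 0.0
```

send_rows(series=[[85,[-0.1,-0.7,0],[0,0,0]],[85,[-0.1,-0.7,0],[0,0,0]],[85,[-0.1,-0.7,0],[0,0,0]],[85,[-0.1,-0.6,0],[0,0,0]],[85,[0,-0.4,0],[0,0,0]],[85,[0,-0.15,0],[0,0,0]],[85,[0,0,0],[0,0,0]],[85,[0,0,0],[0,0,0]]])

```text
clock: 36.2
eef_pos: [479.4, 22.2, 208.3]
tool_rot: [-3.141, -0.003, 0.036]
force: [0.4, 0.0, -0.4]
width: 85.3
gripper_force: 0.0
```

```bash
python3 ft.py; python3 jar.py; python3 - <<'E'
from h import *
d=get_image("wrist"); hsv=cv2.cvtColor(d["img"],cv2.COLOR_RGB2HSV); H,S,V=[hsv[...,i].astype(int) for i in range(3)]
m=((H>5)&(H<13)&(S>150)).astype(np.uint8); k,l,q,c=cv2.connectedComponentsWithStats(m)
for i in range(1,k):
    if q[i,4]>300:
        v,u=np.nonzero(l==i); X=np.array([onplane(d,a,b,27,True) for a,b in zip(u,v)]); print(c[i].round(),q[i,4],X.min(0).round(1),X.max(0).round(1),((X.min(0)+X.max(0))/2).round(1),"depth",d["depth"][l==i].min())
E
```

```text
36.2 q [-0.28, 0.46, 0.25, 2.03, -0.17, 0.67, -1.46] p [479.4  22.2 208.3] rot [-3.141e+00 -3.000e-03  3.600e-02] F [ 0.4  0.  -0.4] w 85.3 g 0.0
top 2849 [(-180, np.float64(84.2)), (-135, np.float64(84.1)), (-90, np.float64(84.0)), (-45, np.float64(83.9)), (0, np.float64(83.4)), (45, np.float64(82.7)), (90, np.float64(83.9)), (135, np.float64(84.3))]
  low pts 57 [581.9 243.9  10.3]
scene 4484 [(-180, np.float64(83.2)), (-135, np.float64(83.1)), (-90, np.float64(83.2)), (-45, np.float64(84.7)), (0, np.float64(83.9)), (45, np.float64(83.7)), (90, np.float64(84.1)), (135, np.float64(82.6))]
  low pts 140 [573.7 238.9  10.3]
36.3 q [-0.28, 0.46, 0.25, 2.03, -0.17, 0.67, -1.46] p [479.3  22.1 208.1] rot [-3.141e+00 -3.000e-03  3.600e-02] F [-0.6 -0.2 -0.4] w 84.6 g 0.0
top jar [641.2  -4.3  36.2] 44
scene jar [640.   -3.6  37. ] 229
```

send_rows(series=[[85,[0.01,-0.02,-0.4],[0,0,0]],[85,[0,0,-0.7],[0,0,0]],[85,[0,0,-0.7],[0,0,0]],[85,[0,0,-0.5],[0,0,0]],[85,[0,0,-0.3],[0,0,0]],[85,[0,0,-0.07],[0,0,0]],[85,[0,0,0],[0,0,0]],[60,[0,0,0],[0,0,0]]])

```text
clock: 37.45
eef_pos: [480.5, 19.8, 48.7]
tool_rot: [3.142, -0.004, 0.034]
force: [-0.2, 0.8, 0.3]
width: 69.2
gripper_force: 0.0
```

send_rows(series=[[40,[0,0,0],[0,0,0]],[25,[0,0,0],[0,0,0]],[10,[0,0,0],[0,0,0]],[10,[0,0,0],[0,0,0]],[10,[0,0,0],[0,0,0]]])

```text
clock: 38.08
eef_pos: [480.1, 19.7, 48.4]
tool_rot: [-3.141, -0.003, 0.034]
force: [-1.2, 0.5, 6.2]
width: 22.0
gripper_force: 58.5
```

send_rows(series=[[10,[0,0,0.1],[0,0,0]],[10,[0,0,0.3],[0,0,0]],[10,[0,0,0.6],[0,0,0]],[10,[0,0,0.7],[0,0,0]],[10,[0,0,0.6],[0,0,0]],[10,[0.2,-0.03,0.3],[0,0,0]],[10,[0.4,-0.06,0.1],[0,0,0]],[10,[0.5,-0.08,0],[0,0,0]]])

```text
clock: 39.08
eef_pos: [546.3, 9.6, 211.0]
tool_rot: [-3.141, -0.004, 0.034]
force: [-0.0, -0.6, -1.0]
width: 22.3
gripper_force: 58.9
```

send_rows(series=[[10,[0.5,-0.08,0],[0,0,0]],[10,[0.5,-0.08,0],[0,0,0]],[10,[0.4,-0.06,0],[0,0,0]],[10,[0.15,-0.02,0],[0,0,0]],[10,[0,0,0],[0,0,0]],[10,[0,0,0],[0,0,0]],[10,[0,0,0],[0,0,0]]])

```text
clock: 39.95
eef_pos: [638.1, -4.7, 210.1]
tool_rot: [-3.141, -0.002, 0.034]
force: [0.0, -1.0, -0.9]
width: 21.9
gripper_force: 58.9
```

```bash
cat > lid.py <<'E'
from h import *
from scipy.optimize import least_squares
s=st(); e=s["eef_pos"]
for n in("top","scene"):
    d=get_image(n); P=pts(d); hsv=cv2.cvtColor(d["img"],cv2.COLOR_RGB2HSV); H,S,V=[hsv[...,i].astype(int) for i in range(3)]
    m=(H<16)&(S>90)&(np.hypot(P[...,0]-e[0],P[...,1]-e[1])<60)&(abs(P[...,2]-(e[2]-25))<22)
    p=P[m]; print(n,len(p))
    if len(p)<60: continue
    zt=e[2]-48.4+27; t=p[abs(p[:,2]-zt)<6]
    # outer contour -> disc top plane
    cn=max(cv2.findContours(m.astype(np.uint8),0,cv2.CHAIN_APPROX_NONE)[0],key=len)[:,0]
    X=np.array([onplane(d,a,b,zt) for a,b in cn]); c=e[:2].copy()
    for _ in range(6):
        r=np.hypot(*(X[:,:2]-c).T); k=abs(r-39)<4
        if k.sum()<8: break
        c=least_squares(lambda q:np.hypot(X[k,0]-q[0],X[k,1]-q[1])-39,c,loss="soft_l1").x
    A=np.c_[t[:,:2]-e[:2],np.ones(len(t))]; g=np.linalg.lstsq(A,t[:,2],rcond=None)[0]
    print("  disc c",c.round(1),k.sum(),"off tcp",(c-e[:2]).round(1),"plane tilt",np.degrees(g[:2]).round(1),g[2].round(1),"exp",zt.round(1),"mean",t.mean(0).round(1))
E
python3 lid.py; python3 jar.py
```

```text
39.95 q [-0.19, 0.66, 0.26, 1.6, -0.2, 0.9, -1.4] p [638.1  -4.7 210.1] rot [-3.141e+00 -2.000e-03  3.400e-02] F [ 0.  -1.  -0.9] w 21.9 g 58.9
top 0
scene 1002
  disc c [638.   -3.6] 91 off tcp [-0.1  1. ] plane tilt [-1.8 -0.3] 190.3 exp 188.7 mean [650.4   0.9 189.9]
40.05 q [-0.19, 0.66, 0.26, 1.6, -0.2, 0.9, -1.4] p [638.4  -4.8 210.1] rot [-3.141e+00 -3.000e-03  3.400e-02] F [-0.  -0.3 -1.1] w 22.0 g 58.9
top band hidden
scene jar [640.2  -3.2  36.9] 179
```

send_rows(series=[[10,[0.04,0,-0.1],[0,0,0]],[10,[0,0,-0.2],[0,0,0]],[10,[0,0,-0.2],[0,0,0]],[10,[0,0,-0.15],[0,0,0]],[10,[0,0,-0.1],[0,0,0]],[10,[0,0,-0.05],[0,0,0]],[10,[0,0,0],[0,0,0]],[10,[0,0,0],[0,0,0]]])

```text
clock: 41.15
eef_pos: [641.5, -5.0, 162.3]
tool_rot: [3.142, -0.003, 0.034]
force: [-0.3, -0.2, -1.1]
width: 22.3
gripper_force: 58.9
```

```bash
python3 lid.py; python3 jar.py
```

```text
41.15 q [-0.18, 0.72, 0.24, 1.63, -0.22, 0.81, -1.38] p [641.5  -5.  162.3] rot [ 3.142e+00 -3.000e-03  3.400e-02] F [-0.3 -0.2 -1.1] w 22.3 g 58.9
top 0
scene 1141
  disc c [644.7  -2. ] 62 off tcp [3.2 2.9] plane tilt [-1.5 -0.8] 142.3 exp 140.9 mean [653.9   0.7 141.9]
41.25 q [-0.18, 0.72, 0.24, 1.63, -0.22, 0.81, -1.38] p [641.5  -4.9 162.3] rot [-3.142e+00 -3.000e-03  3.400e-02] F [ 0.1 -0.5 -0.9] w 22.2 g 58.9
top band hidden
scene jar [642.1  -2.3  35.2] 165
```

Plug is in without contact force; lower the last 3 mm, release, and clear off.

send_rows(series=[[10,[0,0,-0.04],[0,0,0]],[10,[0,0,0],[0,0,0]],[30,[0,0,0],[0,0,0]],[50,[0,0,0],[0,0,0]],[85,[0,0,0],[0,0,0]],[85,[0,0,0],[0,0,0]],[85,[0,0,0.3],[0,0,0]],[85,[0,0,0.8],[0,0,0]]])

```text
clock: 42.35
eef_pos: [639.8, -4.8, 225.0]
tool_rot: [-3.142, 0.002, 0.034]
force: [0.6, 0.5, -0.0]
width: 84.8
gripper_force: 0.0
```

send_rows(series=[[85,[0,0,0.8],[0,0,0]],[85,[-0.6,0,0.5],[0,0,0]],[85,[-0.8,-0.3,0],[0,0,0]],[85,[-0.8,-0.6,0],[0,0,0]],[85,[-0.5,-0.7,0],[0,0,0]],[85,[0,-0.7,0],[0,0,0]],[85,[0,-0.4,0],[0,0,0]],[85,[0,0,0],[0,0,0]]])

```text
clock: 43.35
eef_pos: [479.1, -169.1, 304.8]
tool_rot: [3.14, -0.005, 0.03]
force: [-0.7, 0.5, 0.5]
width: 84.7
gripper_force: 0.0
```

```bash
sed -i 's/e=s\["eef_pos"\]/e=np.array([640.5,-4.,159.4])/' lid.py; python3 lid.py; python3 jar.py|tail -2; python3 ft.py|grep -v low; python3 - <<'E'
from h import *
d=get_image("top"); P=pts(d); hsv=cv2.cvtColor(d["img"],cv2.COLOR_RGB2HSV); H,S,V=[hsv[...,i].astype(int) for i in range(3)]
m=(H>2)&(H<17)&(S>105)&(V>30)&(P[...,0]>400)&(P[...,0]<820)&(abs(P[...,1])<380)&(P[...,2]>8); k,l,q,c=cv2.connectedComponentsWithStats(m.astype(np.uint8)); print("browns",[(q[i,4],np.median(P[l==i],0).round()) for i in range(1,k) if q[i,4]>8])
# scoop levelness: handle top z along y
m=(S<75)&(V>100)&(abs(P[...,0]-601)<7)&(P[...,1]<-236)&(P[...,1]>-345)&(P[...,2]>40)&(P[...,2]<75); p=P[m]; print("handle",len(p),np.polyfit(p[:,1],p[:,2],1).round(3),np.median(p[:,2]))
m=(S<60)&(V>130)&(P[...,2]>85)&(P[...,2]<105)&(P[...,1]>100)&(P[...,1]<280)&(P[...,0]>650); print("cups",P[m].mean(0).round(0))
E
```

```text
43.35 q [0.04, 0.37, 0.33, 1.84, -0.15, 0.95, -1.1] p [ 479.1 -169.1  304.8] rot [ 3.14  -0.005  0.03 ] F [-0.7  0.5  0.5] w 84.7 g 0.0
top 987
  disc c [639.1  -4.4] 104 off tcp [-1.4 -0.4] plane tilt [0.3 0.2] 138.1 exp 138.0 mean [639.7  -4.6 138.1]
scene 1513
  disc c [640.1  -4.2] 90 off tcp [-0.4 -0.2] plane tilt [-0.9 -0.6] 139.3 exp 138.0 mean [644.2  -2.  139.2]
top jar [641.5  -4.6  38. ] 38
scene jar [641.8  -2.6  35.5] 153
43.55 q [0.04, 0.37, 0.33, 1.84, -0.15, 0.95, -1.1] p [ 479.5 -165.4  303.8] rot [-3.141e+00 -3.000e-03  3.600e-02] F [-0.1 -0.7 -0.6] w 85.1 g 0.0
top 2839 [(-180, np.float64(83.7)), (-135, np.float64(82.6)), (-90, np.float64(82.1)), (-45, np.float64(83.9)), (0, np.float64(82.6)), (45, np.float64(83.4)), (90, np.float64(82.5)), (135, np.float64(81.9))]
scene 4493 [(-180, np.float64(83.6)), (-135, np.float64(84.0)), (-90, np.float64(83.3)), (-45, np.float64(83.5)), (0, np.float64(85.1)), (45, np.float64(84.3)), (90, np.float64(84.1)), (135, np.float64(84.0))]
browns [(np.int32(1082), array([638.,  -4., 138.]))]
handle 6 [ -0.487 -60.533] 56.018587414780086
cups [779. 184.  95.]
```

```bash
python3 -c "
from cell import ctrl; print(ctrl.finish_job())"
```

```text
the job is handed in; nothing more can be done
None
```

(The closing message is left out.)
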